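# Make up the cruet set and the tea tray

### The arm

A 6-joint arm with a two-finger parallel gripper is mounted at the origin on a cart in front of the work surface, level with it; the furniture and walls round the work are solid. World frame = base frame: x ahead of the robot, y to its left, z up, the work surface at z = 0. Lengths are in m, angles in rad, forces in N, time in s.
With the tool pointing down it reaches from about 0.35 to 0.975 m from the base axis. Payload 4.9 kg.
Tool frame: the origin (TCP) lies at the very end of the fingers, on their centre line; the grasp point (between the pads) lies 19 mm behind it (ctrl.grasp_offset is the distance from the TCP to the grasp point, in m); z points along the fingers, y is the line along which they close (so a half turn about z gives the same grasp; the last joint's range is limited). The gripper opens to 85 mm and grips with 20 to 120 N. Pads are 22 mm wide; open, the fingers measure 114 mm over their backs; the gripper's body (76 mm by 85 mm) begins 54 mm behind the grasp point. The pads swing forward as they close: fully open they stand 13 mm farther back than shut.
Start: joints at [1.058, 0.053, 1.613, -0, 1.476, -0.119], TCP at [0.24, 0.577, 0.231] pointing down, gripper open.
Joint ranges: [-3.01, 3.01], [-1.01, 2.22], [0.06, 2.58], [-1.02, 4.17], [0.09, 2.62], [-3.14, 3.14]. Speed limits (rad/s): [2.57, 2.57, 3.14, 3.14, 3.14, 3.14].

### API

Orientations are given as a rotation vector (axis times angle).
In Python, from station import ctrl, optics gives the robot as it stands.
- The arm moves only by the shell command python3 -m handwheel 'ROWS' [OPENING] [FORCE]. ROWS is JSON, a list of rows, each an object of numbers: "tx", "ty", "tz": the shift along the tool's x, y, z in mm; "roll": the turn about the tool's z in rad. A call has 1 to 12 rows; each row shifts and turns the commanded pose from where the row before left it, along the tool's axes as they then stand; what a row does not reach is not made up. A row lasts 1/12 s, in which the tool goes at most 41.7 mm and 7.16 degrees, less where a joint would pass 70% of its speed; a pose out of reach is approached as far as the arm can. A call with a gripper value outside its range is refused whole. OPENING is the finger opening in mm, from 0 to 85.4, set as the call begins (- or left out, the last holds). The fingers move at their own pace and stop on an object; FORCE is the grip in N (left out, the last holds). Time passes only in rows, so rows that do not move let the fingers close. It gives the time, the measured TCP pose, the force, the opening and the grip force at its end, in the units of the state.
- ctrl.get_obs(): the state, without advancing time (a new reading comes with each control period).
- optics.get_image(name): name is "scene" or "top" or "wrist"; returns (picture, depth): 384x512x3 uint8, red, green, blue; 384x512 float32, m along the optical axis (not along the pixel's ray), 0 where there is no reading.
- optics.camera_params(name): a dict with "mtx" (3x3 intrinsics, pixels), "extrinsics" (4x4, takes a point from camera to world coordinates); the wrist camera has in their place "tool_from_camera" (4x4, takes a point from camera to tool coordinates, whose origin is the TCP and whose axes are the flange's). Camera axes: x right, y down, z forward; pixel columns grow to the right and rows downward; lengths in m; the calibration is good to about 2 mm. A picture is of the moment at which its call begins: read the wrist's pose just before it. camera_params takes no time and is no camera call.
- ctrl.finish_job(): hands the job in; it is judged then, once.
The state is a dict: "t": time; "q": joint angles; "dq": joint speeds; "effort": joint torques, N m; "tool_pos": TCP position; "tool_rot": TCP orientation; "contact_force": force on the tool from outside, world axes, zero at the start; "wrist_torque": the same for the moment, N m; "opening": finger opening in m; "grip_force": force on a finger pad.
Only numpy, scipy, OpenCV 4.12 (cv2) and the standard library are available. Lean on these libraries where they do the work, as an engineer would, in place of code of your own. Each camera call takes 0.05 s, during which the arm holds its last target. There are 200 camera calls.

### The job

Make up two sets for the table from the things on the clear worktop between the chopping board and the hob. In the wooden cruet carrier stand the pepper mill in the wide well and the white-capped spice jar in the narrow one; on the tea tray stand the tea box upright in the large bay, put the lemon in the small bay beside it and lay the teaspoon flat and lengthwise in the long bay. Leave the dark-capped jar and the garlic where they are.

Things in the scene. Friction and masses are not known exactly. Their poses are not given: they have to be found in the camera images.
- cruet_carrier: Fixed pale-wood block, 98 (its x) x 180 (its y) x 30 mm high, two round wells in its top, a dark bow handle on each end (16 mm out). Origin: centre of underside, z up. Wide well: 74 mm diameter, centre x 0, y +41 mm. Narrow well: 57 mm, centre x 0, y -48.5 mm. Flat well floors 6 mm above the underside (24 mm deep), lined with grey felt, mouths chamfered 3 mm. The mill fits the wide well only.
- tea_tray: Fixed shallow pale-wood tray, 182 (its x) x 244 mm (its y), bow handles on the ends (16 mm out). Origin: centre of underside, z up. Grey felt floor 6 mm up; walls 6 thick, 20 high (-x lip 14). Three bays, x by y: long bay 78 x 232 mm, centre (-46, 0); large bay 84 x 140 mm, centre (+42, +46); small bay 84 x 86 mm, centre (+42, -73).
- pepper_mill: Turned pale-wood pepper mill, 170 mm high, 58 mm in diameter at the foot; ball-shaped head 48 mm in diameter between 123 and 159 mm up, a small metal knob above it. 0.18 kg. Origin: centre of its underside, z up.
- white_cap_jar: Glass spice jar with a WHITE screw cap (the other spice jar's cap is dark), 108 mm high, 46 mm in diameter, the cap from 87 mm up. 0.11 kg. Origin: centre of its underside, z up.
- tea_box: White and green carton of tea, 69 mm (its x) by 124 mm (its y) by 84 mm high, standing. 0.13 kg. Origin: centre of its underside, z up.
- lemon_mid (a point): The middle of a yellow lemon that lies on its side on the worktop, 29 mm above its underside; the lemon is 72 mm long (this frame's x), 57 mm wide (y), 58 mm high. 0.11 kg. z points up at the start.
- teaspoon: Steel teaspoon lying on the worktop, 130 mm long (its x), 26 mm wide at the bowl, 11 mm high at most. 0.02 kg. Origin: centre of its underside.
- dark_cap_jar: Bystander: glass spice jar with a DARK cap, 105 mm high, 41 mm in diameter. Origin: centre of its underside.
- garlic: Bystander: pale garlic bulb, 53 mm wide and high. Origin: underneath its middle.
There are look-alikes about, which are no part of the job. What is shaped like the white_cap_jar but purple is not meant.

How it is judged:
By the outcome, as a careful person would: the job done as asked, in the order asked, and still so for the second after the job is handed in, with the robot touching nothing.
It also fails if it takes over 118 s, if anything falls off the work surface, if the arm or the gripper's body presses on something with over 40 N, if the wrist force passes 120 N, or if a joint passes its speed limit or range.

## Working session

There is one attempt and no reset: what is moved stays moved. The work goes in short steps, Python scripts to look and compute and a shell command to move; the robot and the scene stay as the last step left them, time stands still between calls to the robot, and variables do not carry over. Pictures are saved under pics/ and viewed, at most 14 in all, crops included, and the job is handed in when it is done.

```bash
ls; mkdir -p pics; cat > h.py <<'E'
import numpy as np, cv2
from scipy.spatial.transform import Rotation as R
from station import ctrl, optics
def shot(name):
    o=ctrl.get_obs(); im,d=optics.get_image(name); p=optics.camera_params(name)
    if name=='wrist':
        T=np.eye(4);T[:3,:3]=R.from_rotvec(o['tool_rot']).as_matrix();T[:3,3]=o['tool_pos'];E=T@p['tool_from_camera']
    else: E=p['extrinsics']
    np.savez('last_%s.npz'%name,im=im,d=d,K=p['mtx'],E=E)
    return im,d,np.array(p['mtx']),np.array(E)
def cloud(d,K,E):
    v,u=np.indices(d.shape); P=np.stack([(u-K[0,2])*d/K[0,0],(v-K[1,2])*d/K[1,1],d],-1)
    W=P@E[:3,:3].T+E[:3,3]; W[d<=0]=np.nan; return W
def save(n,im,s=1):
    cv2.imwrite('pics/'+n,cv2.resize(im[...,::-1],None,fx=s,fy=s,interpolation=cv2.INTER_CUBIC))
E
python3 - <<'E'
from h import *
for n in ('scene','top'):
    im,d,K,E=shot(n); save(n+'1.png',im,1.56); print(n,E[:3,3].round(3),E[:3,2].round(2),K[0,0])
o=ctrl.get_obs();print(o, ctrl.grasp_offset)
E
```

```text
pics
scene [-0.062  0.974  0.496] [ 0.51 -0.77 -0.39] 418.532184424996
top [0.367 0.084 1.4  ] [ 0.1   0.01 -0.99] 464.3867523119126
{'t': 0.1, 'q': array([ 1.05801656e+00,  5.33017730e-02,  1.61415915e+00,  1.05624478e-05,
        1.47600638e+00, -1.19023378e-01]), 'dq': array([ 0.00043648, -0.00126534, -0.00318529,  0.00052698, -0.0006926 ,
        0.00170143]), 'effort': array([ 5.59727996e-04, -3.94904995e+01, -3.71362853e+01, -1.07682326e-04,
        3.92621267e-03,  6.49305122e-06]), 'tool_pos': array([0.23951825, 0.5766705 , 0.23017772]), 'tool_rot': array([-6.14408565e-01, -3.08032091e+00,  2.79331538e-03]), 'contact_force': array([ 0.20386817, -0.62637526, -0.41074857]), 'wrist_torque': array([-0.00386809,  0.03895448, -0.05466777]), 'grip_force': 0.0, 'opening': 0.08521177050273886} 0.0187
```

View pics/scene1.png

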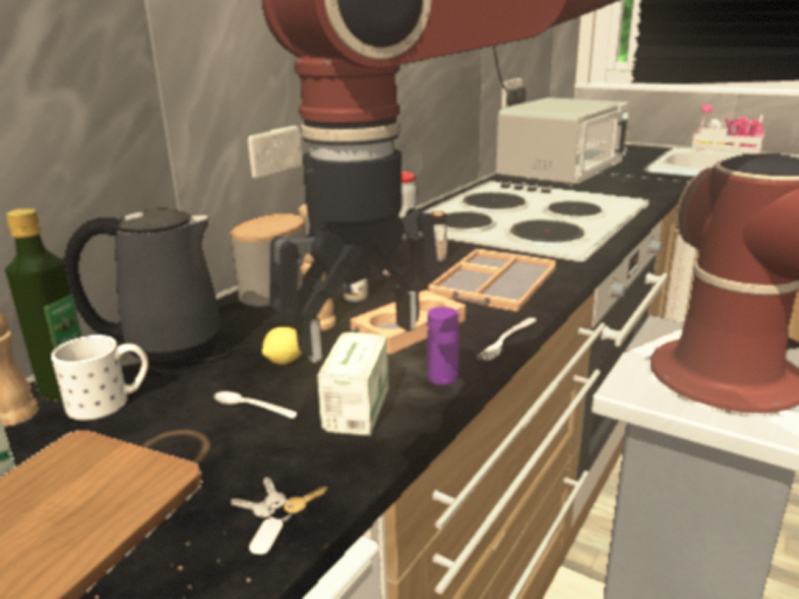

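View pics/top1.png

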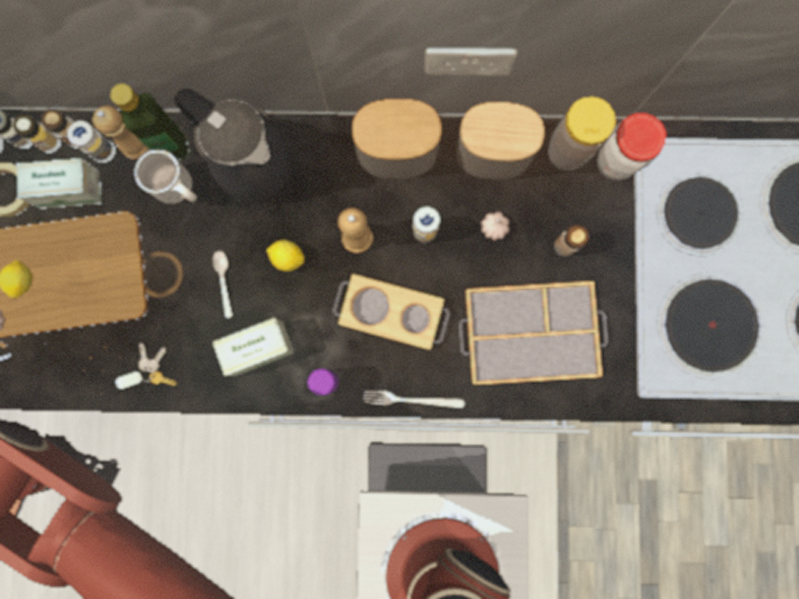

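Look-alikes (top picture, 800x600 pixels):
- **Mill:** (355,230), or (115,130) behind the board.
- **White-cap jar:** (426,224), or (95,140) behind the board, purple (321,382), dark cap (572,240).
- **Lemon:** (286,256), or (15,278) on the board.
- **Tea box:** (252,348), or (58,183) behind the board.
- **Spoon:** (222,284), or the fork (412,400).

In each case I choose the first one, since it stands on the clear worktop. Next I measure.

```bash
cat > meas.py <<'E'
from h import *
im,d,K,E=shot('top'); W=cloud(d,K,E); s=1.5625
rois=dict(mill=(325,195,385,262),jar=(405,198,450,252),dark=(550,218,595,262),garlic=(475,205,515,248),lemon=(262,232,312,278),tea=(205,312,300,382),spoon=(205,243,240,325),purple=(300,362,345,402),carrier=(328,268,452,355),tray=(455,275,612,392))
Wm={}
hsv=cv2.cvtColor(im,cv2.COLOR_RGB2HSV)
for n,(a,b,c,e) in rois.items():
    sl=np.s_[int(b/s):int(e/s),int(a/s):int(c/s)]
    P=W[sl].reshape(-1,3); br=hsv[sl][...,2].reshape(-1)
    ok=np.isfinite(P[:,2]); P=P[ok];br=br[ok]
    z=P[:,2]; fl=np.median(z[br<60]) if (br<60).sum()>10 else np.nan
    if n=='spoon': Q=P[br>110]
    elif n in('carrier','tray'): Q=P[(z>.009)]
    else: Q=P[z>np.nanmax(z)-(.02 if n!='tea' else .015)]
    r=cv2.minAreaRect((Q[:,:2]*1000).astype(np.float32))
    print(n,'floor %.4f'%fl,'ztop %.4f'%np.percentile(z,99),'n',len(Q),'mean',(Q.mean(0)*1000).round(1),'rect',np.round(r[0],1),np.round(r[1],1),round(r[2],1))
im,d,K,E=shot('scene'); W2=cloud(d,K,E)
for n,(u,v) in dict(tea=(355,350),lemon=(282,332),spoon=(235,398),purple=(443,313)).items():
    print(n,(W2[int(v/s),int(u/s)]*1000).round(1))
E
python3 meas.py
python3 - <<'E'
from h import *
z=np.load('last_top.npz');im=z['im'];s=1.5625
save('crop_top.png',im[int(180/s):int(410/s),int(190/s):int(620/s)],2.9)
E
```

```text
mill floor 0.0005 ztop 0.1647 n 77 mean [638.2 174.4 161.4] rect [638.8 174.3] [31.5 28.9] 69.4
jar floor 0.0004 ztop 0.1125 n 207 mean [652.7  42.6 107.6] rect [653.8  42. ] [44.8 42.5] 1.2
dark floor 0.0004 ztop 0.1099 n 173 mean [ 627.6 -229.8  104.2] rect [ 627.6 -231.2] [40.3 39. ] 87.3
garlic floor 0.0006 ztop 0.0480 n 157 mean [660.5 -93.   38.2] rect [662.1 -93.7] [43.7 43.1] 39.5
lemon floor 0.0009 ztop 0.0589 n 226 mean [595.7 307.7  51.7] rect [595.5 307.9] [52.8 48. ] 46.2
tea floor 0.0010 ztop 0.0914 n 981 mean [418.3 357.8  85.8] rect [418.3 358.5] [ 65.4 122.8] 22.6
spoon floor 0.0007 ztop 0.0127 n 266 mean [549.3 434.8   4.4] rect [544.4 431.3] [134.2  30.9] 15.1
purple floor -0.0005 ztop 0.1123 n 210 mean [357.6 225.2 108.2] rect [357.7 225.3] [41.4 44.6] 0.8
carrier floor 0.0005 ztop 0.0352 n 1586 mean [491.4 101.2  26.8] rect [512.8 100.5] [220.5 156.4] 81.7
tray floor -0.0004 ztop 0.0228 n 1784 mean [ 461.  -169.4   14.5] rect [ 458.3 -167.4] [182.2 284.3] 4.5
tea [422.3 354.7  87.8]
lemon [592.5 317.2  58.1]
spoon [583.5 432.5   4.6]
purple [356.6 232.  110.1]
```

View pics/crop_top.png

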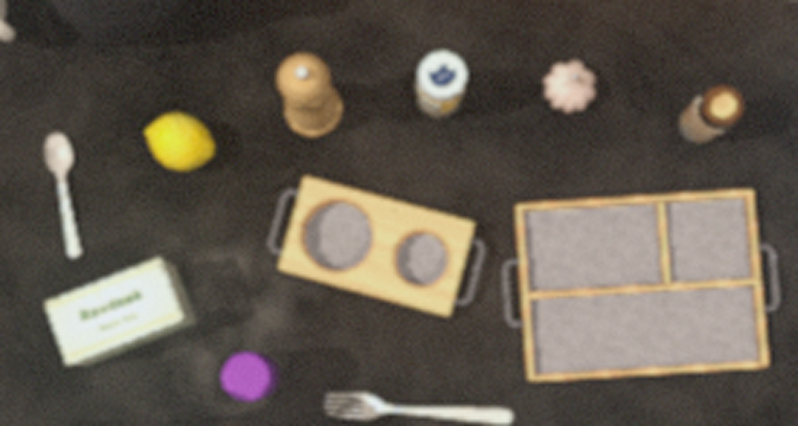

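The crop confirms the choices: mill (310,95), white cap jar (441,83), lemon (180,140), spoon (62,195), tea box (117,312). The fixtures are the carrier, with wide well (337,235) and narrow well (421,257), and the tray (642,285), whose long bay faces the robot. Next I refine the fixture poses and work out the first move.

```bash
cat >> h.py <<'E'
def ray(uv,K,E,z):
    uv=np.atleast_2d(uv).astype(float); r=np.c_[(uv-K[:2,2])/[K[0,0],K[1,1]],np.ones(len(uv))]@E[:3,:3].T
    return E[:3,3]+r*((z-E[2,3])/r[:,2])[:,None]
def go(x,y,z,yaw=None):
    """x,y,z TCP mm; yaw = angle of tool y in world, deg"""
    o=ctrl.get_obs(); M=R.from_rotvec(o['tool_rot']).as_matrix(); p=o['tool_pos']*1000
    cur=np.degrees(np.arctan2(M[1,1],M[0,1])); roll=0
    if yaw is not None:
        dy=(yaw-cur+90)%180-90; roll=-np.radians(dy)
        if abs(np.degrees(roll))>60: print('alt roll',roll-np.sign(roll)*np.pi)
    M2=M@R.from_rotvec([0,0,roll]).as_matrix()
    print('t %.2f p %s yaw %.1f q6 %.2f tilt %.1f| roll %.3f then tx,ty,tz %s'%(o['t'],p.round(1),cur,o['q'][5],np.degrees(np.arccos(-M[2,2])),roll,(M2.T@(np.array([x,y,z])-p)).round(1)))
def fixtures(W,im,K,E):
    """pixel masks of the pale wood -> rects on their top planes"""
    hsv=cv2.cvtColor(im,cv2.COLOR_RGB2HSV)
    wood=(hsv[...,0]>8)&(hsv[...,0]<28)&(hsv[...,1]>60)&(hsv[...,2]>110)
    for n,(x0,x1,y0,y1,z) in dict(carrier=(.42,.58,0,.2,.03),tray=(.34,.57,-.32,-.03,.02)).items():
        m=wood&(W[...,0]>x0)&(W[...,0]<x1)&(W[...,1]>y0)&(W[...,1]<y1)&(W[...,2]>z-.012)&(W[...,2]<z+.015)
        v,u=np.nonzero(m)
        if len(v)<50: print(n,'no');continue
        P=ray(np.c_[u,v],K,E,z)[:,:2]*1000; r=cv2.minAreaRect(P.astype(np.float32)); print(n,len(v),np.round(r[0],1),np.round(r[1],1),round(r[2],1),'z',np.nanmedian(W[m][:,2]).round(4))
        if n=='carrier':
            hull=cv2.convexHull(np.c_[u,v].astype(np.int32)); mm=np.zeros(m.shape,np.uint8); cv2.fillConvexPoly(mm,hull,1)
            hole=cv2.morphologyEx((mm&~m).astype(np.uint8),cv2.MORPH_OPEN,np.ones((3,3)))
            k,l,st,c=cv2.connectedComponentsWithStats(hole)
            for i in range(1,k):
                if st[i,4]>100:
                    vv,uu=np.nonzero(l==i); Q=ray(np.c_[uu,vv],K,E,z)[:,:2]*1000; e=cv2.minEnclosingCircle(Q.astype(np.float32)); print('  well',st[i,4],Q.mean(0).round(1),np.round(e[0],1),round(e[1]*2,1))
E
python3 - <<'E'
from h import *
z=np.load('last_top.npz');im,d,K,E=z['im'],z['d'],z['K'],z['E']
fixtures(cloud(d,K,E),im,K,E)
z=np.load('last_scene.npz');im,d,K,E=z['im'],z['d'],z['K'],z['E']
fixtures(cloud(d,K,E),im,K,E)
go(560,170,400,67.4)
print(optics.camera_params('wrist')['tool_from_camera'].round(3),optics.camera_params('wrist')['mtx'][0,0])
E
```

```text
carrier 1268 [492.5 105.5] [184.5  98.5] 75.7 z 0.03
  well 462 [501.5 143.6] [501.8 143.7] 72.2
  well 277 [479.6  57.4] [479.7  57.4] 55.6
tray 947 [ 458.  -166.3] [181.5 246.7] 4.6 z 0.0177
carrier 675 [487.7 118.9] [208.7 119. ] 75.7 z 0.0301
  well 636 [478.4 107. ] [491.3 102. ] 162.8
tray 999 [ 452.4 -153.8] [191.3 287.5] 4.5 z 0.0153
t 0.20 p [239.6 576.8 230.5] yaw 67.4 q6 -0.12 tilt 0.1| roll 0.001 then tx,ty,tz [-452.1 -252.7 -169.2]
[[-0.001 -0.964 -0.265  0.068]
 [ 1.    -0.001  0.     0.001]
 [-0.001 -0.265  0.964 -0.142]
 [ 0.     0.     0.     1.   ]] 271.3769966820649
```

```bash
python3 -m handwheel '[{"tx":-31,"ty":-13,"tz":-6},{"tx":-31,"ty":-13,"tz":-6},{"tx":-31,"ty":-13,"tz":-6},{"tx":-31,"ty":-13,"tz":-6},{"tx":-31,"ty":-13,"tz":-6},{"tx":-31,"ty":-13,"tz":-6},{"tx":-31,"ty":-13,"tz":-6},{"tx":-31,"ty":-13,"tz":-6},{"tx":-31,"ty":-13,"tz":-6},{"tx":-31,"ty":-13,"tz":-6},{"tx":-31,"ty":-13,"tz":-6},{"tx":-31,"ty":-13,"tz":-6}]' 85
python3 -m handwheel '[{"tx":-31,"ty":-13},{"tx":-31,"ty":-13},{"tx":-31,"ty":-13},{"tx":-31,"ty":-13},{"tx":0}]'
python3 - <<'E'
from h import *
im,d,K,E=shot('wrist'); save('w1.png',im,1.2); W=cloud(d,K,E)
fixtures(W,im,K,E)
for n,c in dict(mill=(.638,.174,.05),jar=(.653,.0425,.04)).items():
    m=(np.hypot(W[...,0]-c[0],W[...,1]-c[1])<c[2])&(W[...,2]>.02)
    for a,b in((.02,.06),(.06,.1),(.1,.125),(.125,.155),(.155,.18)):
        q=W[m&(W[...,2]>a)&(W[...,2]<b)]*1000
        if len(q)>20: print(n,a,b,len(q),q.mean(0).round(1),q.min(0).round(1),q.max(0).round(1))
go(638,174,122)
E
```

```text
carrier no
tray no
t 0.25 p [239.7 576.9 230.7] yaw 67.4 q6 -0.12 tilt 0.1| roll 0.000 then tx,ty,tz [-522.5 -219.1  108.9]$[0]: bad value
$[0]: bad value
```

View pics/w1.png

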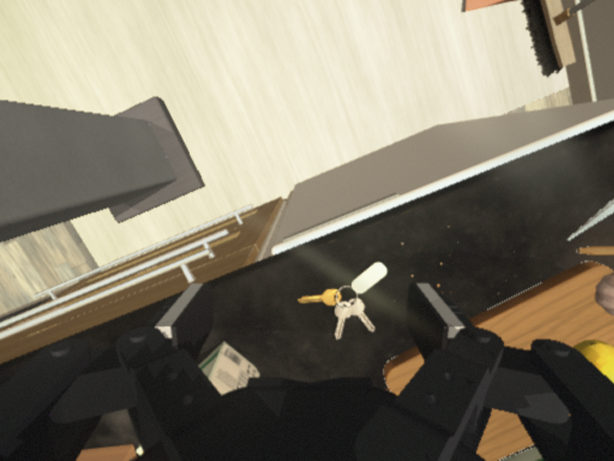

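The gripper didn't move because the rows were refused, so I'm giving all four keys in every row. The wrist picture shows the keys at (345,310) and the open fingers at (180,310) and (440,310).

```bash
python3 -m handwheel '[{"tx":-31,"ty":-13,"tz":-6,"roll":0}]' 85
python3 -m handwheel --help | head -30
```

```text
t: 0.33
tool_pos: [0.2604, 0.5547, 0.2355]
tool_rot: [-0.606, -3.079, 0.002]
contact_force: [0.6, -0.4, 0.1]
opening: 0.0852
grip_force: 0.0invalid input: not JSON, or not a number
```

```bash
python3 -m handwheel '[{"tx":-31,"ty":-13,"tz":-6,"roll":0},{"tx":-31,"ty":-13,"tz":-6,"roll":0},{"tx":-31,"ty":-13,"tz":-6,"roll":0},{"tx":-31,"ty":-13,"tz":-6,"roll":0},{"tx":-31,"ty":-13,"tz":-6,"roll":0},{"tx":-31,"ty":-13,"tz":-6,"roll":0},{"tx":-31,"ty":-13,"tz":-6,"roll":0},{"tx":-31,"ty":-13,"tz":-6,"roll":0},{"tx":-31,"ty":-13,"tz":-6,"roll":0},{"tx":-31,"ty":-13,"tz":-6,"roll":0},{"tx":-31,"ty":-13,"tz":-6,"roll":0},{"tx":-31,"ty":-13,"tz":0,"roll":0}]' 85
python3 -m handwheel '[{"tx":-31,"ty":-13,"tz":0,"roll":0},{"tx":-31,"ty":-13,"tz":0,"roll":0},{"tx":0,"ty":0,"tz":0,"roll":0},{"tx":0,"ty":0,"tz":0,"roll":0}]'
cat > w.py <<'E'
from h import *
im,d,K,E=shot('wrist'); save('w2.png',im,1.2); W=cloud(d,K,E)
fixtures(W,im,K,E)
for n,c in dict(mill=(.638,.174,.05),jar=(.653,.0425,.04)).items():
    m=(np.hypot(W[...,0]-c[0],W[...,1]-c[1])<c[2])&(W[...,2]>.02)
    for a,b in((.02,.06),(.06,.1),(.1,.125),(.125,.155),(.155,.18)):
        q=W[m&(W[...,2]>a)&(W[...,2]<b)]*1000
        if len(q)>20: print(n,a,b,len(q),q.mean(0).round(1),q.min(0).round(1),q.max(0).round(1))
go(638,174,122)
E
python3 w.py
```

```text
t: 1.33
tool_pos: [0.5486, 0.2652, 0.305]
tool_rot: [0.614, 3.079, 0.002]
contact_force: [0.7, 0.9, 0.5]
opening: 0.0848
grip_force: 0.0
t: 1.67
tool_pos: [0.5951, 0.2174, 0.3026]
tool_rot: [-0.619, -3.079, 0.0]
contact_force: [-1.1, 0.0, -0.1]
opening: 0.0847
grip_force: 0.0
carrier 5283 [490.9 107.7] [183.4  97.7] 75.6 z 0.0288
  well 1848 [501.1 149. ] [501.5 148.5] 71.4
  well 1017 [479.4  63.8] [479.8  63.8] 54.3
tray 2160 [ 455.1 -140.4] [180.5 217.2] 4.5 z 0.0173
mill 0.02 0.06 323 [621.8 184.9  46.8] [609.7 150.6  22. ] [656.3 202.9  59.9]
mill 0.06 0.1 256 [624.2 183.8  72.7] [615.3 157.4  60.1] [650.6 198.5  99.6]
mill 0.1 0.125 148 [622.1 186.9 117.7] [614.7 161.4 100.2] [643.4 200.8 122.1]
mill 0.125 0.155 846 [631.3 181.4 147.1] [614.3 152.3 126.6] [663.4 201.6 155. ]
mill 0.155 0.18 465 [637.6 177.9 158.6] [623.5 162.8 155. ] [653.1 191.7 169.9]
jar 0.02 0.06 331 [642.4  60.4  40.9] [628.4  33.1  20.1] [670.   68.4  59.7]
jar 0.06 0.1 192 [647.2  60.5  72. ] [628.6  33.8  60.3] [670.6  67.9  97.5]
t 1.72 p [594.4 218.4 302.9] yaw 67.4 q6 -0.94 tilt 0.1| roll 0.000 then tx,ty,tz [-57.6 -24.2 180.8]
```

View pics/w2.png

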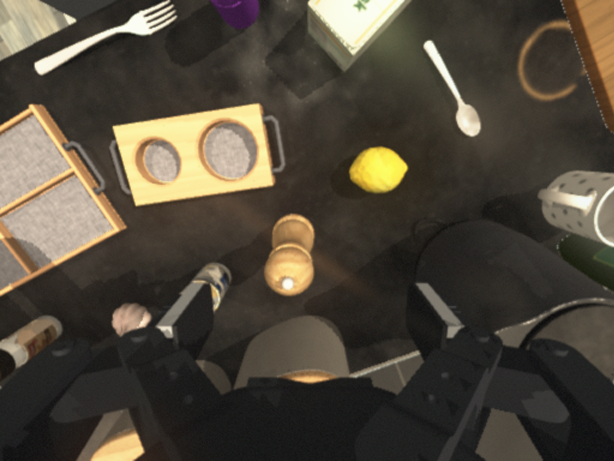

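The wrist view shows the mill's knob at (287,284), the jar at (215,285), the wide well at (230,150) and the narrow well at (160,160). It disagrees with the top camera by 3 to 5 mm in y, so I'll re-measure closer and at rest.

```bash
python3 -m handwheel '[{"tx":-19,"ty":-8,"tz":20,"roll":0},{"tx":-19,"ty":-8,"tz":30,"roll":0},{"tx":-19,"ty":-7,"tz":30,"roll":0},{"tx":0,"ty":0,"tz":20,"roll":0},{"tx":0,"ty":0,"tz":0,"roll":0},{"tx":0,"ty":0,"tz":0,"roll":0},{"tx":0,"ty":0,"tz":0,"roll":0}]'
cat > w.py <<'E'
from h import *
o=ctrl.get_obs()
im,d,K,E=shot('wrist'); W=cloud(d,K,E); print(o['dq'].round(3))
fixtures(W,im,K,E)
for n,c in dict(mill=(.638,.176,.05),jar=(.653,.045,.045)).items():
    m=(np.hypot(W[...,0]-c[0],W[...,1]-c[1])<c[2])&(W[...,2]>.02)
    for a,b in((.005,.06),(.06,.1),(.1,.125),(.125,.155),(.155,.163),(.163,.18)):
        q=W[m&(W[...,2]>a)&(W[...,2]<b)]*1000
        if len(q)>20: print(n,a,b,len(q),q.mean(0).round(1),q.min(0).round(1),q.max(0).round(1))
go(638,176,122)
E
python3 w.py; python3 meas.py | head -2
```

```text
t: 2.3
tool_pos: [0.6383, 0.1769, 0.2054]
tool_rot: [0.611, 3.079, 0.002]
contact_force: [0.5, 0.7, 0.9]
opening: 0.085
grip_force: 0.0
[-0.001 -0.014 -0.025 -0.003 -0.006 -0.   ]
carrier 10480 [491.4 107.6] [182.1  98. ] 75.6 z 0.0289
  well 3605 [502.4 148.6] [503.  147.9] 71.1
  well 1957 [480.7  63.8] [480.9  63. ] 54.7
tray 1544 [503.4 -53.4] [ 79.8 165.3] 53.3 z 0.0175
mill 0.005 0.06 434 [620.6 182.4  48.1] [610.  149.9  28.8] [648.6 202.9  60. ]
mill 0.06 0.1 302 [622.2 181.8  69.8] [615.6 158.   60. ] [640.  198.2  90.4]
mill 0.1 0.125 165 [619.6 183.7 119.2] [614.6 160.9 112.8] [637.  200.5 122.6]
mill 0.125 0.155 1766 [631.9 179.9 148. ] [614.5 152.5 129.4] [664.  201.5 155. ]
mill 0.155 0.163 906 [637.7 177.4 156.6] [624.2 161.9 155. ] [654.4 192.6 163. ]
mill 0.163 0.18 218 [638.7 177.5 167.5] [633.9 171.4 163. ] [645.1 183.  170.2]
jar 0.005 0.06 550 [644.1  61.7  41.3] [628.9  41.6  20.1] [672.6  68.4  60. ]
jar 0.06 0.1 545 [637.1  57.5  79.5] [628.7  31.   60. ] [656.9  68.  100. ]
jar 0.1 0.125 694 [641.   42.9 106.4] [630.2  21.7 100.1] [657.4  65.1 108.8]
t 2.35 p [638.8 176.9 206.2] yaw 67.5 q6 -1.02 tilt 0.2| roll 0.000 then tx,ty,tz [ 0.7 -1.3 84.2]
mill floor 0.3565 ztop 0.5481 n 767 mean [533.8 137.4 539.8] rect [548.1 144.7] [84.1 70.1] 1.4
jar floor 0.0005 ztop 0.1133 n 206 mean [652.7  42.  108.2] rect [653.3  42. ] [45.  42.9] 3.5
```

```bash
python3 -m handwheel '[{"tx":0,"ty":0,"tz":28,"roll":0},{"tx":0,"ty":0,"tz":28,"roll":0},{"tx":0,"ty":0,"tz":28,"roll":0},{"tx":0,"ty":0,"tz":0,"roll":0},{"tx":0,"ty":0,"tz":0,"roll":0}]'
python3 -m handwheel '[{"tx":0,"ty":0,"tz":0,"roll":0},{"tx":0,"ty":0,"tz":0,"roll":0},{"tx":0,"ty":0,"tz":0,"roll":0},{"tx":0,"ty":0,"tz":0,"roll":0},{"tx":0,"ty":0,"tz":0,"roll":0},{"tx":0,"ty":0,"tz":0,"roll":0},{"tx":0,"ty":0,"tz":0,"roll":0}]' 30 40
python3 -m handwheel '[{"tx":0,"ty":0,"tz":-20,"roll":0},{"tx":0,"ty":0,"tz":-30,"roll":0},{"tx":0,"ty":0,"tz":0,"roll":0}]'
python3 -c "
from h import *
go(502,147.5,175)"
```

```text
t: 2.87
tool_pos: [0.6373, 0.1757, 0.1187]
tool_rot: [-0.613, -3.079, 0.001]
contact_force: [-0.2, 0.9, 0.4]
opening: 0.0849
grip_force: 0.0
t: 3.45
tool_pos: [0.6403, 0.1758, 0.1229]
tool_rot: [0.614, 3.076, 0.003]
contact_force: [0.1, 0.1, 5.4]
opening: 0.0465
grip_force: 41.2
t: 3.7
tool_pos: [0.6415, 0.1761, 0.1766]
tool_rot: [0.613, 3.071, 0.006]
contact_force: [1.7, 0.2, 0.3]
opening: 0.0467
grip_force: 41.6
t 3.70 p [641.5 176.1 176.6] yaw 67.4 q6 -1.02 tilt 0.6| roll 0.000 then tx,ty,tz [ 1.179e+02 -8.000e+01  1.000e-01]
```

```bash
python3 -m handwheel '[{"tx":10,"ty":-7,"tz":0,"roll":0},{"tx":20,"ty":-13,"tz":0,"roll":0},{"tx":25,"ty":-17,"tz":0,"roll":0},{"tx":25,"ty":-17,"tz":0,"roll":0},{"tx":20,"ty":-15,"tz":0,"roll":0},{"tx":12,"ty":-8,"tz":0,"roll":0},{"tx":6,"ty":-3,"tz":0,"roll":0},{"tx":0,"ty":0,"tz":0,"roll":0},{"tx":0,"ty":0,"tz":0,"roll":0},{"tx":0,"ty":0,"tz":0,"roll":0},{"tx":0,"ty":0,"tz":0,"roll":0}]'
python3 - <<'E'
from h import *
im,d,K,E=shot('wrist'); save('w3.png',im,1.2); W=cloud(d,K,E)
go(502,147.5,129)
m=(np.hypot(W[...,0]-.502,W[...,1]-.1475)<.06)
for a,b in((.04,.06),(.06,.08),(.08,.1),(.1,.125)):
    q=W[m&(W[...,2]>a)&(W[...,2]<b)]*1000
    if len(q)>20: print(a,b,len(q),q.mean(0).round(1),q.min(0).round(1),q.max(0).round(1))
fixtures(W,im,K,E)
E
```

```text
t: 4.62
tool_pos: [0.4995, 0.1471, 0.1695]
tool_rot: [0.615, 3.08, 0.0]
contact_force: [0.2, -0.4, -1.3]
opening: 0.0462
grip_force: 41.7
t 4.67 p [499.3 147.  169.4] yaw 67.4 q6 -1.03 tilt 0.0| roll 0.000 then tx,ty,tz [-2.3  1.4 40.4]
0.04 0.06 225 [476.1 155.   57.1] [467.3 122.3  48.2] [502.1 175.4  60. ]
0.06 0.08 197 [475.3 153.8  63.9] [469.1 126.3  60. ] [495.7 173.7  80. ]
0.08 0.1 592 [479.7 154.   91.8] [469.8 122.2  80. ] [512.1 174.  100. ]
0.1 0.125 870 [482.5 152.7 111.5] [472.8 124.5 100. ] [507.4 170.7 125. ]
carrier 8024 [490.4 107.1] [181.5  98.3] 75.6 z 0.0289
  well 4977 [509.9 138.6] [513.3 120.3] 131.0
  well 1824 [477.1  63.3] [477.3  63.7] 54.4
tray 3138 [ 454.1 -135.9] [179.3 209.8] 4.5 z 0.0175
```

View pics/w3.png

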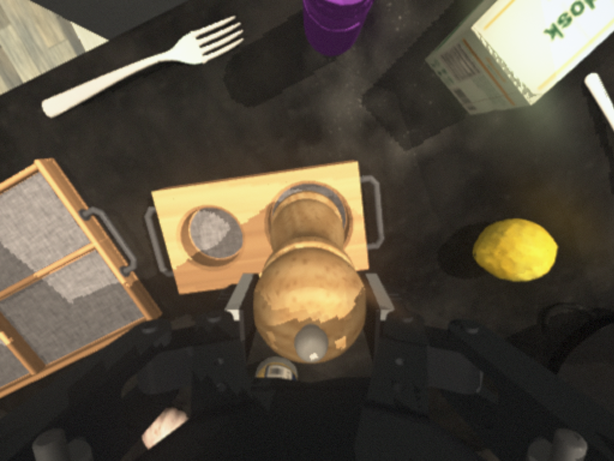

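The mill hangs over the wide well, with its foot and the well both near (310,210) and the tilt at 0. Lowering it.

```bash
python3 -m handwheel '[{"tx":-1,"ty":1,"tz":10,"roll":0},{"tx":0,"ty":0,"tz":12,"roll":0},{"tx":0,"ty":0,"tz":10,"roll":0},{"tx":0,"ty":0,"tz":4,"roll":0},{"tx":0,"ty":0,"tz":2,"roll":0},{"tx":0,"ty":0,"tz":0,"roll":0},{"tx":0,"ty":0,"tz":0,"roll":0},{"tx":0,"ty":0,"tz":0,"roll":0}]'
```

```text
t: 5.33
tool_pos: [0.5002, 0.1475, 0.1318]
tool_rot: [0.615, 3.08, 0.001]
contact_force: [0.6, -0.2, -1.8]
opening: 0.0466
grip_force: 41.7
```

```bash
python3 -m handwheel '[{"tx":0,"ty":0,"tz":2,"roll":0},{"tx":0,"ty":0,"tz":1,"roll":0},{"tx":0,"ty":0,"tz":0,"roll":0},{"tx":0,"ty":0,"tz":0,"roll":0}]'
python3 -m handwheel '[{"tx":0,"ty":0,"tz":0,"roll":0},{"tx":0,"ty":0,"tz":0,"roll":0},{"tx":0,"ty":0,"tz":0,"roll":0},{"tx":0,"ty":0,"tz":0,"roll":0},{"tx":0,"ty":0,"tz":0,"roll":0},{"tx":0,"ty":0,"tz":0,"roll":0}]' 80
python3 -m handwheel '[{"tx":0,"ty":0,"tz":-20,"roll":0},{"tx":0,"ty":0,"tz":-35,"roll":0},{"tx":0,"ty":0,"tz":-35,"roll":0},{"tx":0,"ty":0,"tz":0,"roll":0}]' 85
python3 -c "
from h import *
go(654,43,200,165.7)
go(654,43,200,75.7)"
```

```text
t: 5.67
tool_pos: [0.5002, 0.1475, 0.1289]
tool_rot: [0.614, 3.08, 0.001]
contact_force: [0.4, 0.5, 0.6]
opening: 0.0464
grip_force: 41.9
t: 6.17
tool_pos: [0.4998, 0.1475, 0.1282]
tool_rot: [-0.615, -3.081, 0.0]
contact_force: [-0.6, 1.4, 0.2]
opening: 0.0801
grip_force: 0.0
t: 6.5
tool_pos: [0.5038, 0.1481, 0.2269]
tool_rot: [0.612, 3.068, 0.007]
contact_force: [0.1, -0.0, 1.5]
opening: 0.0848
grip_force: 0.0
alt roll -1.7149156936014451
t 6.50 p [503.8 148.1 226.9] yaw 67.4 q6 -1.03 tilt 0.8| roll 1.427 then tx,ty,tz [-64.9 171.2  28.7]
t 6.50 p [503.8 148.1 226.9] yaw 67.4 q6 -1.03 tilt 0.8| roll -0.144 then tx,ty,tz [-171.2  -64.9   28.7]
```

```bash
python3 -m handwheel '[{"tx":0,"ty":0,"tz":0,"roll":0.119},{"tx":0,"ty":0,"tz":0,"roll":0.119},{"tx":0,"ty":0,"tz":0,"roll":0.119},{"tx":0,"ty":0,"tz":0,"roll":0.119},{"tx":0,"ty":0,"tz":0,"roll":0.119},{"tx":0,"ty":0,"tz":0,"roll":0.119},{"tx":0,"ty":0,"tz":0,"roll":0.119},{"tx":0,"ty":0,"tz":0,"roll":0.119},{"tx":0,"ty":0,"tz":0,"roll":0.119},{"tx":0,"ty":0,"tz":0,"roll":0.119},{"tx":0,"ty":0,"tz":0,"roll":0.119},{"tx":0,"ty":0,"tz":0,"roll":0.119}]'
python3 -m handwheel '[{"tx":-11,"ty":28,"tz":0,"roll":0},{"tx":-11,"ty":28,"tz":0,"roll":0},{"tx":-11,"ty":28,"tz":0,"roll":0},{"tx":-11,"ty":28,"tz":0,"roll":0},{"tx":-11,"ty":28,"tz":0,"roll":0},{"tx":-9,"ty":30,"tz":20,"roll":0},{"tx":0,"ty":0,"tz":20,"roll":0},{"tx":0,"ty":0,"tz":0,"roll":0},{"tx":0,"ty":0,"tz":0,"roll":0},{"tx":0,"ty":0,"tz":0,"roll":0},{"tx":0,"ty":0,"tz":0,"roll":0}]'
python3 - <<'E'
from h import *
im,d,K,E=shot('wrist'); save('w4.png',im,1.2); W=cloud(d,K,E)
go(653,44.5,55)
m=(np.hypot(W[...,0]-.6525,W[...,1]-.0445)<.035)
for a,b in((.02,.06),(.06,.085),(.085,.1),(.1,.104),(.104,.115)):
    q=W[m&(W[...,2]>a)&(W[...,2]<b)]*1000
    if len(q)>20: print(a,b,len(q),q.mean(0).round(1),q.min(0).round(1),q.max(0).round(1))
q=W[m&(W[...,2]>.104)]*1000; print(cv2.minEnclosingCircle(q[:,:2].astype(np.float32)))
fixtures(W,im,K,E)
E
```

```text
t: 7.5
tool_pos: [0.4999, 0.1475, 0.2182]
tool_rot: [2.488, 1.919, 0.0]
contact_force: [0.2, 0.4, -0.4]
opening: 0.0848
grip_force: 0.0
t: 8.42
tool_pos: [0.649, 0.0438, 0.1803]
tool_rot: [2.48, 1.926, 0.003]
contact_force: [0.3, -0.3, 0.4]
opening: 0.0848
grip_force: 0.0
t 8.47 p [649.1  43.9 180.4] yaw -14.3 q6 0.20 tilt 0.2| roll 0.000 then tx,ty,tz [  1.5   3.3 125.5]
0.02 0.06 210 [656.5  64.7  41.9] [633.   52.2  20.4] [675.4  68.4  59.9]
0.06 0.085 207 [656.7  63.9  71.3] [632.8  47.4  60.1] [676.2  68.5  80.4]
0.085 0.1 185 [656.7  62.6  93.8] [632.4  43.9  86.6] [676.5  68.  100. ]
0.1 0.104 60 [653.7  63.3 102.1] [634.4  49.7 100.1] [674.9  67.2 104. ]
0.104 0.115 2187 [653.4  45.4 107.1] [631.   22.3 104. ] [675.7  66.7 110.3]
((653.717041015625, 47.13798522949219), 34.806663513183594)
carrier 9856 [493.9 106.1] [181.8 102.6] 75.6 z 0.029
  well 4165 [494.4 149.2] [493.3 147.9] 92.9
  well 1589 [484.7  62.2] [486.   62.1] 54.5
tray 713 [ 457.8 -106.7] [213.4  81.7] 23.2 z 0.0137
```

View pics/w4.png

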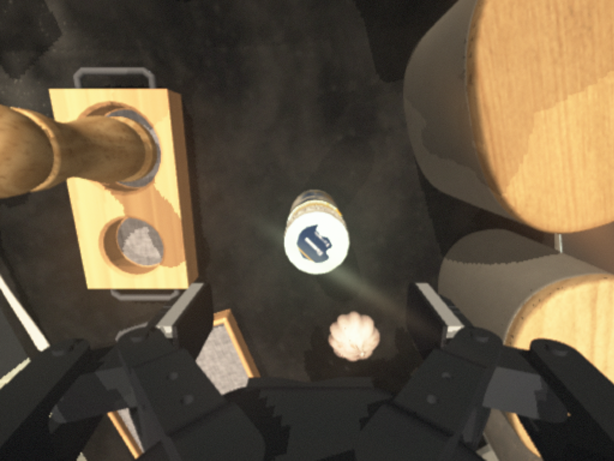

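The white cap is at (316,240), with no other jar near. Its centre is (653.5, 44.7) mm and its top 108 mm. Descending to grip the glass.

```bash
python3 -m handwheel '[{"tx":2,"ty":4,"tz":28,"roll":0},{"tx":0,"ty":0,"tz":30,"roll":0},{"tx":0,"ty":0,"tz":30,"roll":0},{"tx":0,"ty":0,"tz":28,"roll":0},{"tx":0,"ty":0,"tz":12,"roll":0},{"tx":0,"ty":0,"tz":0,"roll":0},{"tx":0,"ty":0,"tz":0,"roll":0},{"tx":0,"ty":0,"tz":0,"roll":0}]'
python3 -m handwheel '[{"tx":0,"ty":0,"tz":0,"roll":0},{"tx":0,"ty":0,"tz":0,"roll":0},{"tx":0,"ty":0,"tz":0,"roll":0},{"tx":0,"ty":0,"tz":0,"roll":0},{"tx":0,"ty":0,"tz":0,"roll":0},{"tx":0,"ty":0,"tz":0,"roll":0},{"tx":0,"ty":0,"tz":0,"roll":0}]' 30 40
python3 -m handwheel '[{"tx":0,"ty":0,"tz":-15,"roll":0},{"tx":0,"ty":0,"tz":-25,"roll":0},{"tx":0,"ty":0,"tz":-20,"roll":0},{"tx":0,"ty":0,"tz":0,"roll":0},{"tx":0,"ty":0,"tz":0,"roll":0},{"tx":0,"ty":0,"tz":0,"roll":0}]'
python3 -c "
from h import *
go(479,60.3,115,-14.3)"
```

```text
t: 9.13
tool_pos: [0.6549, 0.0443, 0.0533]
tool_rot: [2.479, 1.924, 0.005]
contact_force: [-0.1, 0.2, -0.1]
opening: 0.0848
grip_force: 0.0
t: 9.72
tool_pos: [0.6541, 0.0441, 0.052]
tool_rot: [2.481, 1.925, 0.003]
contact_force: [-0.3, -0.3, 6.1]
opening: 0.0451
grip_force: 40.0
t: 10.22
tool_pos: [0.6521, 0.0443, 0.109]
tool_rot: [-2.481, -1.925, 0.002]
contact_force: [-0.9, 0.2, -2.0]
opening: 0.0452
grip_force: 40.1
t 10.22 p [652.1  44.3 109. ] yaw -14.4 q6 0.20 tilt 0.1| roll -0.001 then tx,ty,tz [ -27.2 -171.7   -5.6]
```

```bash
python3 -m handwheel '[{"tx":-2,"ty":-12,"tz":0,"roll":0},{"tx":-4,"ty":-24,"tz":0,"roll":0},{"tx":-5,"ty":-30,"tz":0,"roll":0},{"tx":-5,"ty":-32,"tz":0,"roll":0},{"tx":-5,"ty":-30,"tz":0,"roll":0},{"tx":-3,"ty":-24,"tz":0,"roll":0},{"tx":-2,"ty":-14,"tz":0,"roll":0},{"tx":-1,"ty":-6,"tz":0,"roll":0},{"tx":0,"ty":0,"tz":0,"roll":0},{"tx":0,"ty":0,"tz":0,"roll":0},{"tx":0,"ty":0,"tz":0,"roll":0},{"tx":0,"ty":0,"tz":0,"roll":0}]'
python3 - <<'E'
from h import *
im,d,K,E=shot('wrist'); save('w5.png',im,1.2); W=cloud(d,K,E)
go(479,60.3,60,-14.3)
m=(np.hypot(W[...,0]-.479,W[...,1]-.060)<.033)
for a,b in((.04,.08),(.08,.13),):
    q=W[m&(W[...,2]>a)&(W[...,2]<b)]*1000
    if len(q)>20: print(a,b,len(q),q.mean(0).round(1),q.min(0).round(1),q.max(0).round(1))
fixtures(W,im,K,E)
E
```

```text
t: 11.22
tool_pos: [0.4805, 0.0606, 0.1103]
tool_rot: [2.482, 1.926, 0.0]
contact_force: [1.7, -0.3, -0.2]
opening: 0.045
grip_force: 40.2
t 11.27 p [480.5  60.6 110.3] yaw -14.4 q6 0.22 tilt 0.0| roll -0.002 then tx,ty,tz [-0.6 -1.3 50.3]
0.04 0.08 313 [484.6  80.7  70.6] [461.8  65.1  59.9] [502.7  84.6  80. ]
0.08 0.13 2291 [484.1  78.8 112.2] [450.6  60.6  80. ] [511.9  84.9 130. ]
carrier 9308 [493.2 114.3] [164.1  97.6] 75.5 z 0.029
  well 8085 [509.7 147.7] [506.4 162. ] 104.0
  well 3721 [478.9  58.5] [476.9  51.2] 75.8
tray 57 [ 541.4 -115.5] [ 4.1 24.4] 4.6 z 0.0186
```

View pics/w5.png

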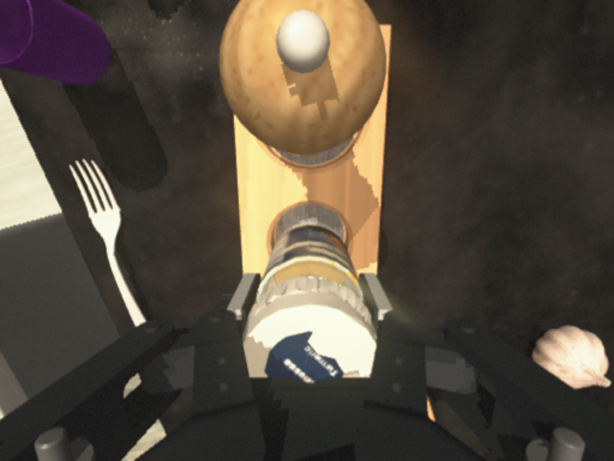

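The jar's foot lines up with the narrow well at (310,225), and the mill stands in its own well. Lowering.

```bash
python3 -m handwheel '[{"tx":-1,"ty":-1,"tz":10,"roll":0},{"tx":0,"ty":0,"tz":15,"roll":0},{"tx":0,"ty":0,"tz":15,"roll":0},{"tx":0,"ty":0,"tz":7,"roll":0},{"tx":0,"ty":0,"tz":2,"roll":0},{"tx":0,"ty":0,"tz":2,"roll":0},{"tx":0,"ty":0,"tz":0,"roll":0},{"tx":0,"ty":0,"tz":0,"roll":0},{"tx":0,"ty":0,"tz":0,"roll":0}]'
```

```text
t: 12.02
tool_pos: [0.4792, 0.06, 0.0602]
tool_rot: [2.481, 1.925, 0.002]
contact_force: [-0.5, -0.6, -1.1]
opening: 0.0454
grip_force: 40.2
```

```bash
python3 -m handwheel '[{"tx":0,"ty":0,"tz":2,"roll":0},{"tx":0,"ty":0,"tz":0,"roll":0},{"tx":0,"ty":0,"tz":0,"roll":0}]'
python3 -m handwheel '[{"tx":0,"ty":0,"tz":0,"roll":0},{"tx":0,"ty":0,"tz":0,"roll":0},{"tx":0,"ty":0,"tz":0,"roll":0},{"tx":0,"ty":0,"tz":0,"roll":0},{"tx":0,"ty":0,"tz":0,"roll":0},{"tx":0,"ty":0,"tz":0,"roll":0}]' 75
python3 -m handwheel '[{"tx":0,"ty":0,"tz":-20,"roll":0},{"tx":0,"ty":0,"tz":-35,"roll":0},{"tx":0,"ty":0,"tz":-35,"roll":0},{"tx":0,"ty":0,"tz":-35,"roll":0},{"tx":0,"ty":0,"tz":-35,"roll":0},{"tx":0,"ty":0,"tz":-20,"roll":0},{"tx":0,"ty":0,"tz":0,"roll":0},{"tx":0,"ty":0,"tz":0,"roll":0}]' 85
python3 - <<'E'
from h import *
z=np.load('last_top.npz');im,d,K,E=z['im'],z['d'],z['K'],z['E'];W=cloud(d,K,E)
m=(abs(W[...,0]-.418)<.09)&(abs(W[...,1]-.358)<.09)&(W[...,2]>.076)
r=cv2.minAreaRect((W[m][:,:2]*1000).astype(np.float32)); print(r)
go(400,352,240,r[2]-90 if r[1][0]>r[1][1] else r[2])
E
```

```text
t: 12.27
tool_pos: [0.4792, 0.06, 0.058]
tool_rot: [2.481, 1.925, 0.002]
contact_force: [1.2, 0.4, 0.9]
opening: 0.0452
grip_force: 40.4
t: 12.77
tool_pos: [0.4784, 0.06, 0.0573]
tool_rot: [-2.482, -1.926, 0.0]
contact_force: [-0.3, -0.2, -0.2]
opening: 0.0748
grip_force: 0.0
t: 13.43
tool_pos: [0.4793, 0.0601, 0.239]
tool_rot: [2.48, 1.925, 0.004]
contact_force: [0.1, -0.9, -1.9]
opening: 0.0849
grip_force: 0.0
((417.87786865234375, 358.69879150390625), (65.78583526611328, 122.36915588378906), 22.647340774536133)
t 13.43 p [479.3  60.1 239. ] yaw -14.4 q6 0.22 tilt 0.2| roll -0.646 then tx,ty,tz [300.   39.3  -1.3]
```

```bash
python3 -m handwheel '[{"tx":0,"ty":0,"tz":0,"roll":-0.108},{"tx":0,"ty":0,"tz":0,"roll":-0.108},{"tx":0,"ty":0,"tz":0,"roll":-0.108},{"tx":0,"ty":0,"tz":0,"roll":-0.108},{"tx":0,"ty":0,"tz":0,"roll":-0.108},{"tx":0,"ty":0,"tz":0,"roll":-0.107}]'
python3 -m handwheel '[{"tx":35,"ty":7,"tz":0,"roll":0},{"tx":35,"ty":7,"tz":0,"roll":0},{"tx":35,"ty":7,"tz":0,"roll":0},{"tx":35,"ty":7,"tz":0,"roll":0},{"tx":35,"ty":7,"tz":0,"roll":0},{"tx":35,"ty":7,"tz":0,"roll":0},{"tx":35,"ty":7,"tz":10,"roll":0},{"tx":35,"ty":6,"tz":20,"roll":0},{"tx":20,"ty":4,"tz":20,"roll":0},{"tx":0,"ty":0,"tz":10,"roll":0},{"tx":0,"ty":0,"tz":0,"roll":0},{"tx":0,"ty":0,"tz":0,"roll":0}]'
python3 -m handwheel '[{"tx":0,"ty":0,"tz":0,"roll":0},{"tx":0,"ty":0,"tz":0,"roll":0}]'
cat > tea.py <<'E'
from h import *
im,d,K,E=shot('wrist'); save('w6.png',im,1.2); W=cloud(d,K,E)
m=(abs(W[...,0]-.418)<.09)&(abs(W[...,1]-.36)<.09)&(W[...,2]>.078)&(W[...,2]<.092)
m=cv2.morphologyEx(m.astype(np.uint8),cv2.MORPH_OPEN,np.ones((5,5)))>0
q=W[m]*1000; r=cv2.minAreaRect(q[:,:2].astype(np.float32)); print(r,q[:,2].mean(),len(q))
a=r[2]-90 if r[1][0]>r[1][1] else r[2]
go(r[0][0],r[0][1],42,a)
E
python3 tea.py
```

```text
t: 13.93
tool_pos: [0.4773, 0.0601, 0.2346]
tool_rot: [-1.732, -2.616, 0.004]
contact_force: [-0.5, -0.1, 0.6]
opening: 0.0851
grip_force: 0.0
t: 14.93
tool_pos: [0.4162, 0.3584, 0.1751]
tool_rot: [-1.74, -2.614, 0.007]
contact_force: [0.6, -0.8, 0.6]
opening: 0.0849
grip_force: 0.0
t: 15.1
tool_pos: [0.4182, 0.3589, 0.1785]
tool_rot: [1.743, 2.613, 0.003]
contact_force: [0.1, -0.4, -0.7]
opening: 0.0848
grip_force: 0.0
((417.24639892578125, 361.4000549316406), (64.69465637207031, 120.72354125976562), 22.545528411865234) 84.71881076218918 9136
t 15.15 p [418.2 359.1 178.7] yaw 22.6 q6 0.18 tilt 0.1| roll 0.001 then tx,ty,tz [  2.5  -0.3 136.7]
```

View pics/w6.png

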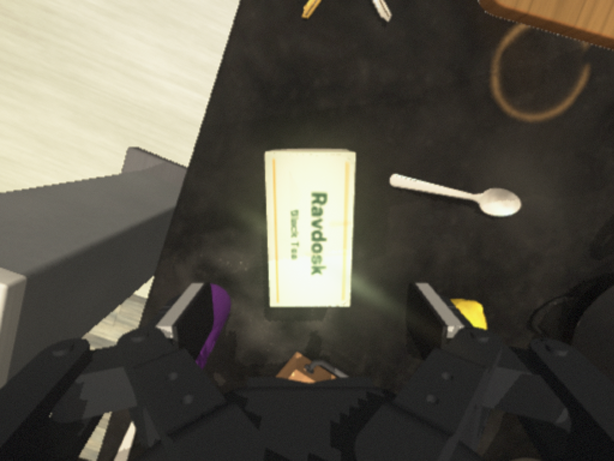

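The tea box, at (310,230) in the picture, lies midway between the fingers. It measures 84.7 mm high, yaw 22.5°. Descending and gripping.

```bash
python3 -m handwheel '[{"tx":2,"ty":0,"tz":30,"roll":0},{"tx":0,"ty":0,"tz":35,"roll":0},{"tx":0,"ty":0,"tz":25,"roll":0},{"tx":0,"ty":0,"tz":25,"roll":0},{"tx":0,"ty":0,"tz":20,"roll":0},{"tx":0,"ty":0,"tz":0,"roll":0},{"tx":0,"ty":0,"tz":0,"roll":0},{"tx":0,"ty":0,"tz":0,"roll":0}]'
python3 -m handwheel '[{"tx":0,"ty":0,"tz":0,"roll":0},{"tx":0,"ty":0,"tz":0,"roll":0},{"tx":0,"ty":0,"tz":0,"roll":0},{"tx":0,"ty":0,"tz":0,"roll":0},{"tx":0,"ty":0,"tz":0,"roll":0},{"tx":0,"ty":0,"tz":0,"roll":0}]' 55 40
python3 -m handwheel '[{"tx":0,"ty":0,"tz":-20,"roll":0},{"tx":0,"ty":0,"tz":-35,"roll":0},{"tx":0,"ty":0,"tz":-35,"roll":0},{"tx":0,"ty":0,"tz":-35,"roll":0},{"tx":0,"ty":0,"tz":-35,"roll":0},{"tx":0,"ty":0,"tz":-25,"roll":0},{"tx":0,"ty":0,"tz":0,"roll":0},{"tx":0,"ty":0,"tz":0,"roll":0},{"tx":0,"ty":0,"tz":0,"roll":0}]'
python3 -c "
from h import *
go(300,60,220,4.5)"
```

```text
t: 15.82
tool_pos: [0.4178, 0.3619, 0.0444]
tool_rot: [1.741, 2.613, 0.005]
contact_force: [-0.2, 0.6, 0.6]
opening: 0.085
grip_force: 0.0
t: 16.32
tool_pos: [0.4181, 0.3624, 0.0449]
tool_rot: [1.74, 2.613, 0.006]
contact_force: [0.6, -2.0, 6.5]
opening: 0.0679
grip_force: 46.6
t: 17.07
tool_pos: [0.4157, 0.3611, 0.2261]
tool_rot: [-1.741, -2.614, 0.003]
contact_force: [-0.5, 0.6, -2.0]
opening: 0.0681
grip_force: 46.1
t 17.07 p [415.7 361.1 226.1] yaw 22.7 q6 0.18 tilt 0.1| roll 0.318 then tx,ty,tz [-291.  -139.     6.6]
```

Gripped (opening 68 mm) and lifted. Before placing I cross-check the tray's near-end corners, w2 (40,105) and (125,230), w3 (50,160) and (158,312), against the top view.

```bash
python3 - <<'E'
from h import *
p=optics.camera_params('wrist');K=p['mtx']
for rv,t,px in (((-.615,-3.08,0),(.5944,.2184,.3029),((40,105),(125,230))),((.615,3.08,0),(.4993,.147,.1694),((50,160),(158,312)))):
    T=np.eye(4);T[:3,:3]=R.from_rotvec(rv).as_matrix();T[:3,3]=t
    print((ray(np.array(px)/1.2,K,T@p['tool_from_camera'],.02)*1000).round(1))
c=np.array([458,-166.3]);a=np.radians(4.5);Rm=np.array([[np.cos(a),-np.sin(a)],[np.sin(a),np.cos(a)]])
for q in ((-91,122),(91,122)): print(c+Rm@q)
im,d,K,E=shot('top'); W=cloud(d,K,E); fixtures(W,im,K,E)
im,d,K,E=shot('scene'); save('s2.png',im,1.56)
E
```

```text
[[362.7 -41.6  20. ]
 [539.4 -28.3  20. ]]
[[362.1 -41.3  20. ]
 [527.6 -27.8  20. ]]
[357.70851295 -51.815863  ]
[539.14746769 -37.53630757]
carrier 1259 [492.1 104.1] [181.6  98.6] 75.7 z 0.03
  well 416 [507.  145.5] [505.5 143.9] 75.2
  well 292 [481.4  57.4] [481.3  58.6] 59.1
tray 954 [ 458.  -166.4] [181.5 246.7] 4.5 z 0.0177
```

View pics/s2.png

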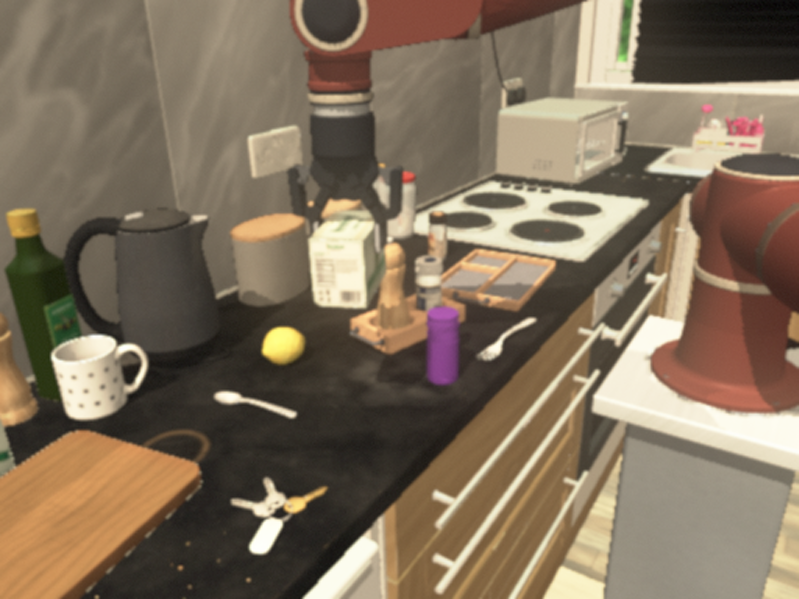

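```bash
python3 -m handwheel '[{"tx":0,"ty":0,"tz":-8,"roll":0.106},{"tx":0,"ty":0,"tz":-8,"roll":0.106},{"tx":0,"ty":0,"tz":-8,"roll":0.106},{"tx":-15,"ty":0,"tz":0,"roll":0},{"tx":-25,"ty":0,"tz":0,"roll":0},{"tx":-32,"ty":0,"tz":0,"roll":0},{"tx":-32,"ty":0,"tz":0,"roll":0},{"tx":-32,"ty":0,"tz":0,"roll":0},{"tx":-32,"ty":0,"tz":0,"roll":0},{"tx":-32,"ty":0,"tz":0,"roll":0},{"tx":-32,"ty":0,"tz":0,"roll":0},{"tx":-32,"ty":0,"tz":0,"roll":0}]'
python3 -m handwheel '[{"tx":-32,"ty":0,"tz":0,"roll":0},{"tx":-32,"ty":0,"tz":0,"roll":0},{"tx":-32,"ty":0,"tz":0,"roll":0},{"tx":-32,"ty":0,"tz":0,"roll":0},{"tx":-32,"ty":0,"tz":0,"roll":0},{"tx":-32,"ty":0,"tz":0,"roll":0},{"tx":-32,"ty":0,"tz":0,"roll":0},{"tx":-32,"ty":0,"tz":0,"roll":0},{"tx":-20,"ty":0,"tz":0,"roll":0},{"tx":-10,"ty":0,"tz":0,"roll":0},{"tx":0,"ty":0,"tz":0,"roll":0},{"tx":0,"ty":0,"tz":0,"roll":0}]'
python3 -m handwheel '[{"tx":0,"ty":0,"tz":0,"roll":0},{"tx":0,"ty":0,"tz":0,"roll":0}]'
python3 - <<'E'
from h import *
im,d,K,E=shot('wrist'); save('w7.png',im,1.2); W=cloud(d,K,E)
fixtures(W,im,K,E)
go(458,-240,60,4.5)
E
```

```text
t: 18.17
tool_pos: [0.4357, 0.0961, 0.2492]
tool_rot: [-2.129, -2.307, 0.004]
contact_force: [0.6, 0.4, -0.6]
opening: 0.0682
grip_force: 45.9
t: 19.17
tool_pos: [0.4586, -0.1865, 0.2501]
tool_rot: [-2.131, -2.305, -0.0]
contact_force: [-0.1, 0.7, -2.1]
opening: 0.0683
grip_force: 45.9
t: 19.33
tool_pos: [0.4592, -0.1856, 0.2511]
tool_rot: [-2.13, -2.308, -0.0]
contact_force: [-0.9, 0.0, -0.9]
opening: 0.0683
grip_force: 45.9
carrier 332 [496.1  12.7] [47.6 14.2] 4.5 z 0.0292
tray 1831 [451.1 -93.2] [180.1  97.2] 4.5 z 0.0183
t 19.38 p [ 459.3 -185.7  251.2] yaw 4.6 q6 -0.61 tilt 0.0| roll 0.001 then tx,ty,tz [-54.1  -5.5 191.2]
```

View pics/w7.png

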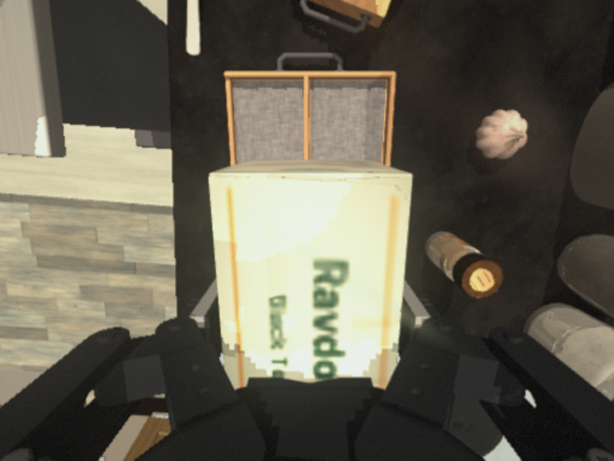

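The near end of the tray shows at (310,75), with the divider at (307,120). The tray centre works out at (457, -166), which agrees with the top view. The large bay centre is therefore (495.6, -116.7).

```bash
python3 -m handwheel '[{"tx":11,"ty":7,"tz":0,"roll":0},{"tx":22,"ty":14,"tz":0,"roll":0},{"tx":22,"ty":14,"tz":0,"roll":0},{"tx":11,"ty":7,"tz":20,"roll":0},{"tx":0,"ty":0,"tz":35,"roll":0},{"tx":0,"ty":0,"tz":35,"roll":0},{"tx":0,"ty":0,"tz":35,"roll":0},{"tx":0,"ty":0,"tz":35,"roll":0},{"tx":0,"ty":0,"tz":10,"roll":0},{"tx":0,"ty":0,"tz":0,"roll":0},{"tx":0,"ty":0,"tz":0,"roll":0},{"tx":0,"ty":0,"tz":0,"roll":0}]'
python3 - <<'E'
from h import *
im,d,K,E=shot('wrist'); save('w8.png',im,1.2); W=cloud(d,K,E)
go(495.6,-116.7,52,4.5)
im,d,K,E=shot('top'); save('t2.png',im[100:260,270:410],4)
E
```

```text
t: 20.38
tool_pos: [0.498, -0.1184, 0.0843]
tool_rot: [2.129, 2.304, 0.003]
contact_force: [0.4, -0.5, 0.4]
opening: 0.0681
grip_force: 45.9
t 20.43 p [ 498.2 -118.5   84.6] yaw 4.5 q6 -0.46 tilt 0.3| roll -0.000 then tx,ty,tz [ 2.1 -2.6 32.5]
```

View pics/w8.png

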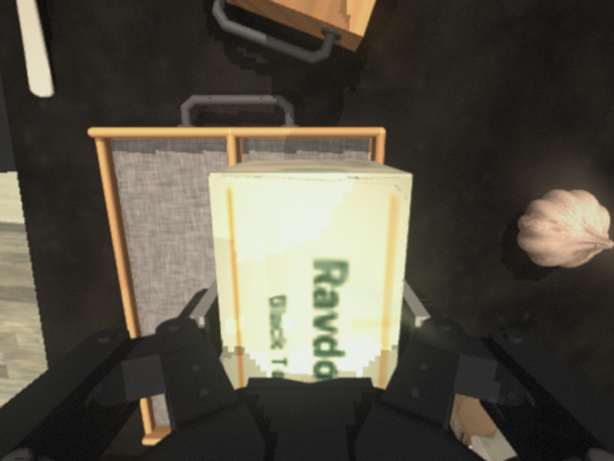

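The tray end wall runs from (90,132) to (384,130), with the box over the large bay. I check these corners numerically.

```bash
cat > c.py <<'E'
from h import *
import sys
z=np.load('last_wrist.npz');K,E=z['K'],z['E']
px=np.array(eval(sys.argv[1]))/1.2
print((ray(px,K,E,.02)*1000).round(1))
fixtures(cloud(z['d'],K,E),z['im'],K,E)
E
python3 c.py '[(89,128),(385,127),(230,128),(240,128)]'; python3 -c "
from h import *
go(495.6,-116.7,52,4.5)"
```

```text
[[359.8 -51.9  20. ]
 [537.3 -37.5  20. ]
 [444.2 -45.3  20. ]
 [450.2 -44.8  20. ]]
carrier 1407 [494.   13.6] [55.1 16.7] 4.5 z 0.0292
tray 4156 [ 457.3 -164.2] [179.3 241.4] 4.5 z 0.0178
t 20.48 p [ 498.  -118.5   84.4] yaw 4.5 q6 -0.46 tilt 0.3| roll -0.000 then tx,ty,tz [ 2.1 -2.4 32.4]
```

```bash
python3 -m handwheel '[{"tx":1,"ty":-1,"tz":0,"roll":0},{"tx":1,"ty":-1,"tz":0,"roll":0},{"tx":0,"ty":0,"tz":10,"roll":0},{"tx":0,"ty":0,"tz":10,"roll":0},{"tx":0,"ty":0,"tz":6,"roll":0},{"tx":0,"ty":0,"tz":3,"roll":0},{"tx":0,"ty":0,"tz":2,"roll":0},{"tx":0,"ty":0,"tz":0,"roll":0},{"tx":0,"ty":0,"tz":0,"roll":0},{"tx":0,"ty":0,"tz":0,"roll":0}]'
```

```text
t: 21.32
tool_pos: [0.4938, -0.116, 0.051]
tool_rot: [-2.132, -2.306, 0.001]
contact_force: [-4.7, 1.0, 8.0]
opening: 0.0681
grip_force: 47.1
```

```bash
python3 -m handwheel '[{"tx":0,"ty":0,"tz":0,"roll":0},{"tx":0,"ty":0,"tz":0,"roll":0},{"tx":0,"ty":0,"tz":0,"roll":0},{"tx":0,"ty":0,"tz":0,"roll":0},{"tx":0,"ty":0,"tz":0,"roll":0}]' 85
python3 -m handwheel '[{"tx":0,"ty":0,"tz":-15,"roll":0},{"tx":0,"ty":0,"tz":-30,"roll":0},{"tx":0,"ty":0,"tz":-35,"roll":0},{"tx":0,"ty":0,"tz":-35,"roll":0},{"tx":0,"ty":0,"tz":-35,"roll":0},{"tx":0,"ty":0,"tz":-30,"roll":0},{"tx":0,"ty":0,"tz":-10,"roll":0},{"tx":0,"ty":0,"tz":0,"roll":0},{"tx":0,"ty":0,"tz":0,"roll":0},{"tx":0,"ty":0,"tz":0,"roll":0}]'
python3 - <<'E'
from h import *
im,d,K,E=shot('wrist'); save('w9.png',im,1.2); W=cloud(d,K,E)
m=(abs(W[...,0]-.4956)<.09)&(abs(W[...,1]+.117)<.09)&(W[...,2]>.075)&(W[...,2]<.11)
q=W[m]*1000;print(cv2.minAreaRect(q[:,:2].astype(np.float32)),np.percentile(q[:,2],[5,50,95]))
fixtures(W,im,K,E)
go(595.5,310,200,45)
# lemon from stored top view
im,d,K,E=shot('top');W=cloud(d,K,E);hs=cv2.cvtColor(im,cv2.COLOR_RGB2HSV)
m=(hs[...,0]>18)&(hs[...,0]<34)&(hs[...,1]>150)&(abs(W[...,0]-.595)<.06)&(abs(W[...,1]-.308)<.06)
v,u=np.nonzero(m);P=ray(np.c_[u,v],K,E,.029)[:,:2]*1000;print(len(P),P.mean(0),cv2.minAreaRect(P.astype(np.float32)))
E
```

```text
t: 21.73
tool_pos: [0.4937, -0.1159, 0.05]
tool_rot: [-2.133, -2.306, 0.0]
contact_force: [0.8, -0.0, 0.2]
opening: 0.0849
grip_force: 0.0
t: 22.57
tool_pos: [0.4927, -0.1156, 0.2376]
tool_rot: [-2.131, -2.304, 0.002]
contact_force: [0.2, 0.2, -1.0]
opening: 0.0847
grip_force: 0.0
((493.1983642578125, -116.15486145019531), (64.84233856201172, 120.80183410644531), 4.342422008514404) [89.04177924 90.76919167 92.35044701]
carrier 3389 [478.7  57.7] [82.2 97.7] 75.5 z 0.029
  well 2121 [479.2  59.3] [477.8  63.7] 65.8
tray 3619 [ 457.3 -164.7] [179.6 243. ] 4.4 z 0.0179
t 22.62 p [ 492.6 -115.5  237.2] yaw 4.5 q6 -0.46 tilt 0.3| roll -0.707 then tx,ty,tz [228.  373.7  37.5]
383 [596.79995105 310.35125375] ((596.8084716796875, 309.1569519042969), (57.56404495239258, 72.30863189697266), 1.0119150876998901)
```

View pics/w9.png

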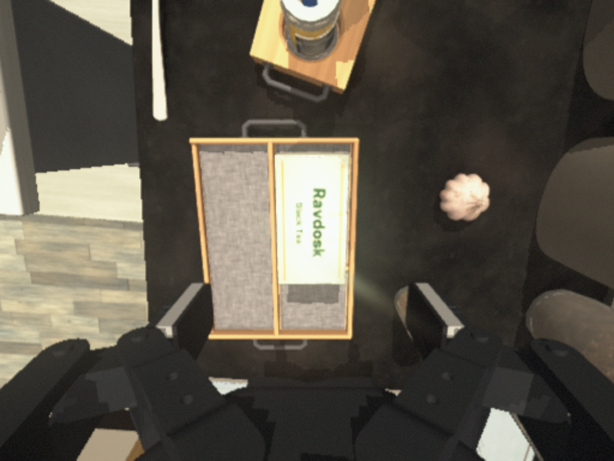

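The box stands upright in the large bay at (310,220), its top at 90 mm, i.e. on the floor. On to the lemon.

```bash
python3 -m handwheel '[{"tx":32,"ty":10,"tz":0,"roll":0},{"tx":32,"ty":10,"tz":0,"roll":0},{"tx":32,"ty":10,"tz":0,"roll":0},{"tx":32,"ty":10,"tz":0,"roll":0},{"tx":32,"ty":10,"tz":0,"roll":0},{"tx":32,"ty":10,"tz":0,"roll":0},{"tx":32,"ty":10,"tz":0,"roll":0},{"tx":32,"ty":11,"tz":0,"roll":0},{"tx":32,"ty":11,"tz":0,"roll":0},{"tx":32,"ty":11,"tz":0,"roll":0},{"tx":32,"ty":11,"tz":0,"roll":0},{"tx":32,"ty":11,"tz":10,"roll":0}]'
python3 -m handwheel '[{"tx":24,"ty":11,"tz":20,"roll":0},{"tx":10,"ty":4,"tz":20,"roll":0},{"tx":0,"ty":0,"tz":20,"roll":0},{"tx":0,"ty":0,"tz":10,"roll":0},{"tx":0,"ty":0,"tz":0,"roll":0},{"tx":0,"ty":0,"tz":0,"roll":0},{"tx":0,"ty":0,"tz":0,"roll":0}]'
python3 - <<'E'
from h import *
im,d,K,E=shot('wrist'); save('w10.png',im,1.2); W=cloud(d,K,E)
hs=cv2.cvtColor(im,cv2.COLOR_RGB2HSV)
m=(hs[...,0]>15)&(hs[...,0]<36)&(hs[...,1]>120)&(abs(W[...,0]-.596)<.07)&(abs(W[...,1]-.31)<.07)
m=cv2.morphologyEx(m.astype(np.uint8),cv2.MORPH_OPEN,np.ones((3,3)))
v,u=np.nonzero(m);P=(ray(np.c_[u,v],K,E,.029)[:,:2]*1000).astype(np.float32)
h=cv2.convexHull(P); print(len(P),P.mean(0),cv2.minAreaRect(P),cv2.fitEllipse(h),'top',np.percentile(W[m>0][:,2],99))
w,V=np.linalg.eigh(np.cov(P.T));print(np.degrees(np.arctan2(V[1,1],V[0,1])),2*np.sqrt(w)*2)
q=W[(m>0)&(W[...,2]>.045)]*1000; print('upper cap',q.mean(0))
go(P.mean(0)[0],P.mean(0)[1],15,np.degrees(np.arctan2(V[1,1],V[0,1]))-90)
E
```

```text
t: 23.67
tool_pos: [0.5891, 0.2785, 0.2303]
tool_rot: [2.133, 2.306, 0.001]
contact_force: [1.1, -0.4, 0.4]
opening: 0.0849
grip_force: 0.0
t: 24.25
tool_pos: [0.6014, 0.3114, 0.1614]
tool_rot: [2.133, 2.305, 0.002]
contact_force: [0.0, 0.8, 1.0]
opening: 0.0851
grip_force: 0.0
791 [604.3256  281.69327] ((594.6803588867188, 288.3833312988281), (75.87267303466797, 45.97297286987305), 0.21526198089122772) ((601.0545654296875, 294.67010498046875), (51.52651596069336, 89.60424041748047), 67.07107543945312) top 0.045664071054360475
159.2061505217254 [36.58564925 83.23843625]
upper cap [601.21619241 289.59709517  45.90634607]
alt roll 2.011014721645868
t 24.30 p [601.7 311.5 162.2] yaw 4.4 q6 0.29 tilt 0.2| roll -1.131 then tx,ty,tz [-12.7 -27.2 147.1]
```

```bash
python3 - <<'E'
from h import *
z=np.load('last_wrist.npz');im,d,K,E=z['im'],z['d'],z['K'],z['E'];W=cloud(d,K,E)
o=ctrl.get_obs()
m=(np.hypot(W[...,0]-.596,W[...,1]-.311)<.055)&(W[...,2]>.012)&(W[...,2]<.075)
k,l,st,c=cv2.connectedComponentsWithStats(m.astype(np.uint8));print(k,st[:6].tolist())
q=W[m]*1000
for a,b in((12,25),(25,35),(35,45),(45,52),(52,70)):
    s=q[(q[:,2]>a)&(q[:,2]<b)]
    if len(s)>10:print(a,b,len(s),s.mean(0).round(1),s.min(0).round(1),s.max(0).round(1))
    if len(s)>100 and a>=35:
        w,V=np.linalg.eigh(np.cov(s[:,:2].T));print('  ang',np.degrees(np.arctan2(V[1,1],V[0,1])),4*np.sqrt(w))
print(np.median(im[m],axis=0), ((ray(np.array([[256,192]]),K,E,.03))*1000))
# projected lemon pixel
p=np.linalg.inv(E)@[.596,.311,.03,1];print(K@p[:3]/p[2])
E
```

```text
2 [[0, 0, 512, 384, 193898], [224, 154, 57, 65, 2710]]
25 35 195 [595.3 331.4  32.1] [566.1 277.1  26. ] [624.1 346.3  35. ]
35 45 758 [593.9 317.9  40.7] [567.5 279.   35.1] [622.8 343.2  45. ]
  ang 63.31572092512823 [64.38558732 81.67358728]
45 52 917 [595.7 314.4  48.7] [572.7 287.2  45. ] [619.5 337.1  52. ]
  ang 60.581663560322106 [53.71824413 59.2030723 ]
52 70 836 [595.8 313.4  54.6] [579.4 296.2  52. ] [613.5 330.   58.5]
  ang 56.870295499687025 [29.76582656 34.17211648]
[255. 255. 185.] [[599.59290632 306.54573475  30.        ]]
[252.86602808 187.60983059   1.        ]
```

Lemon: overexposed but clear in depth. Its middle is (595.5, 312.5), its top 58 mm and its long axis about 67°, so the fingers close at yaw -23°.

```bash
python3 -m handwheel '[{"tx":0,"ty":0,"tz":0,"roll":0.12},{"tx":0,"ty":0,"tz":0,"roll":0.12},{"tx":0,"ty":0,"tz":0,"roll":0.12},{"tx":0,"ty":0,"tz":0,"roll":0.118},{"tx":-1,"ty":-3,"tz":20,"roll":0},{"tx":0,"ty":-3,"tz":30,"roll":0},{"tx":0,"ty":0,"tz":30,"roll":0},{"tx":0,"ty":0,"tz":30,"roll":0},{"tx":0,"ty":0,"tz":0,"roll":0},{"tx":0,"ty":0,"tz":0,"roll":0},{"tx":0,"ty":0,"tz":0,"roll":0}]'
python3 -c "
from h import *
go(595.5,312.5,15,-23)"
```

```text
t: 25.22
tool_pos: [0.5967, 0.3135, 0.0532]
tool_rot: [2.618, 1.735, 0.006]
contact_force: [-0.1, -0.2, 0.3]
opening: 0.0849
grip_force: 0.0
t 25.22 p [596.7 313.5  53.2] yaw -22.9 q6 0.77 tilt 0.2| roll 0.001 then tx,ty,tz [-1.5 -0.8 38.2]
```

```bash
python3 -m handwheel '[{"tx":-1,"ty":-1,"tz":20,"roll":0},{"tx":0,"ty":0,"tz":13,"roll":0},{"tx":0,"ty":0,"tz":5,"roll":0},{"tx":0,"ty":0,"tz":0,"roll":0},{"tx":0,"ty":0,"tz":0,"roll":0}]'
python3 -m handwheel '[{"tx":0,"ty":0,"tz":0,"roll":0},{"tx":0,"ty":0,"tz":0,"roll":0},{"tx":0,"ty":0,"tz":0,"roll":0},{"tx":0,"ty":0,"tz":0,"roll":0},{"tx":0,"ty":0,"tz":0,"roll":0},{"tx":0,"ty":0,"tz":0,"roll":0}]' 45 30
python3 -m handwheel '[{"tx":0,"ty":0,"tz":-10,"roll":0},{"tx":0,"ty":0,"tz":-25,"roll":0},{"tx":0,"ty":0,"tz":-35,"roll":0},{"tx":0,"ty":0,"tz":-35,"roll":0},{"tx":0,"ty":0,"tz":-35,"roll":0},{"tx":0,"ty":0,"tz":-35,"roll":0},{"tx":0,"ty":0,"tz":-35,"roll":0},{"tx":0,"ty":0,"tz":0,"roll":-0.12},{"tx":0,"ty":0,"tz":0,"roll":-0.12},{"tx":0,"ty":0,"tz":0,"roll":-0.12},{"tx":0,"ty":0,"tz":0,"roll":-0.118},{"tx":0,"ty":0,"tz":0,"roll":0}]'
python3 -c "
from h import *
go(504.9,-235.3,225,4.5)"
```

```text
t: 25.63
tool_pos: [0.594, 0.3126, 0.0129]
tool_rot: [2.618, 1.736, 0.001]
contact_force: [-0.6, -0.1, 0.2]
opening: 0.0854
grip_force: 0.0
t: 26.13
tool_pos: [0.5947, 0.3129, 0.0138]
tool_rot: [2.618, 1.735, 0.004]
contact_force: [-0.8, -0.5, 7.0]
opening: 0.0542
grip_force: 32.2
t: 27.13
tool_pos: [0.593, 0.3123, 0.2217]
tool_rot: [-2.13, -2.308, 0.002]
contact_force: [-1.1, -0.8, -2.0]
opening: 0.0539
grip_force: 32.2
t 27.13 p [593.  312.3 221.7] yaw 4.6 q6 0.29 tilt 0.1| roll 0.001 then tx,ty,tz [-539.  -130.8   -2.9]
```

```bash
python3 -m handwheel '[{"tx":-15,"ty":-4,"tz":0,"roll":0},{"tx":-25,"ty":-6,"tz":0,"roll":0},{"tx":-32,"ty":-8,"tz":0,"roll":0},{"tx":-32,"ty":-8,"tz":0,"roll":0},{"tx":-32,"ty":-8,"tz":0,"roll":0},{"tx":-32,"ty":-8,"tz":0,"roll":0},{"tx":-32,"ty":-8,"tz":0,"roll":0},{"tx":-32,"ty":-8,"tz":0,"roll":0},{"tx":-32,"ty":-8,"tz":0,"roll":0},{"tx":-32,"ty":-8,"tz":0,"roll":0},{"tx":-32,"ty":-8,"tz":0,"roll":0},{"tx":-32,"ty":-8,"tz":0,"roll":0}]'
python3 -m handwheel '[{"tx":-32,"ty":-8,"tz":0,"roll":0},{"tx":-32,"ty":-8,"tz":0,"roll":0},{"tx":-32,"ty":-8,"tz":0,"roll":0},{"tx":-32,"ty":-8,"tz":0,"roll":0},{"tx":-28,"ty":-7,"tz":0,"roll":0},{"tx":-15,"ty":-3,"tz":0,"roll":0},{"tx":-8,"ty":-1,"tz":0,"roll":0},{"tx":0,"ty":0,"tz":0,"roll":0},{"tx":0,"ty":0,"tz":0,"roll":0},{"tx":0,"ty":0,"tz":0,"roll":0},{"tx":0,"ty":0,"tz":0,"roll":0}]'
python3 - <<'E'
from h import *
im,d,K,E=shot('wrist'); W=cloud(d,K,E)
fixtures(W,im,K,E)
o=ctrl.get_obs();t=o['tool_pos']
m=(np.hypot(W[...,0]-t[0],W[...,1]-t[1])<.05)&(abs(W[...,2]-t[2]-.015)<.035)
hs=im.astype(int);y=m&(hs[...,0]-hs[...,2]>50)
q=W[y]*1000;print('held',len(q),q.mean(0).round(1),q.min(0).round(1),q.max(0).round(1))
go(504.9,-235.3,22,4.5)
E
```

```text
t: 28.13
tool_pos: [0.5305, -0.0553, 0.2221]
tool_rot: [-2.137, -2.303, 0.001]
contact_force: [0.4, -0.5, -2.0]
opening: 0.0543
grip_force: 32.2
t: 29.05
tool_pos: [0.5031, -0.234, 0.2222]
tool_rot: [-2.132, -2.307, -0.0]
contact_force: [-0.2, 0.5, -2.0]
opening: 0.0541
grip_force: 32.2
carrier no
tray 4597 [ 457.6 -171.5] [180.2 254.3] 4.5 z 0.0179
held 10958 [ 502.3 -224.2  255.7] [ 474.9 -258.1  228.5] [ 530.2 -199.   267.1]
t 29.10 p [ 503.2 -234.1  222.3] yaw 4.5 q6 -0.65 tilt 0.0| roll 0.001 then tx,ty,tz [ -1.4   1.6 200.3]
```

```bash
python3 -m handwheel '[{"tx":-1,"ty":1,"tz":20,"roll":0},{"tx":0,"ty":1,"tz":35,"roll":0},{"tx":0,"ty":0,"tz":35,"roll":0},{"tx":0,"ty":0,"tz":35,"roll":0},{"tx":0,"ty":0,"tz":30,"roll":0},{"tx":0,"ty":0,"tz":20,"roll":0},{"tx":0,"ty":0,"tz":10,"roll":0},{"tx":0,"ty":0,"tz":8,"roll":0},{"tx":0,"ty":0,"tz":5,"roll":0},{"tx":0,"ty":0,"tz":0,"roll":0},{"tx":0,"ty":0,"tz":0,"roll":0},{"tx":0,"ty":0,"tz":0,"roll":0}]'
```

```text
t: 30.1
tool_pos: [0.5062, -0.2367, 0.026]
tool_rot: [2.131, 2.304, 0.001]
contact_force: [0.0, 0.5, -1.6]
opening: 0.0543
grip_force: 32.2
```

```bash
python3 -m handwheel '[{"tx":0,"ty":0,"tz":3,"roll":0},{"tx":0,"ty":0,"tz":1,"roll":0},{"tx":0,"ty":0,"tz":0,"roll":0},{"tx":0,"ty":0,"tz":0,"roll":0}]'
python3 -m handwheel '[{"tx":0,"ty":0,"tz":0,"roll":0},{"tx":0,"ty":0,"tz":0,"roll":0},{"tx":0,"ty":0,"tz":0,"roll":0},{"tx":0,"ty":0,"tz":0,"roll":0},{"tx":0,"ty":0,"tz":0,"roll":0},{"tx":0,"ty":0,"tz":0,"roll":0}]' 75
python3 -m handwheel '[{"tx":0,"ty":0,"tz":-15,"roll":0},{"tx":0,"ty":0,"tz":-30,"roll":0},{"tx":0,"ty":0,"tz":-35,"roll":0},{"tx":0,"ty":0,"tz":-35,"roll":0},{"tx":0,"ty":0,"tz":-35,"roll":0},{"tx":0,"ty":0,"tz":-35,"roll":0},{"tx":0,"ty":0,"tz":-25,"roll":0},{"tx":0,"ty":0,"tz":0,"roll":0},{"tx":0,"ty":0,"tz":0,"roll":0},{"tx":0,"ty":0,"tz":0,"roll":0}]'
python3 - <<'E'
from h import *
im,d,K,E=shot('wrist'); W=cloud(d,K,E)
m=(abs(W[...,0]-.505)<.05)&(abs(W[...,1]+.235)<.05)&(W[...,2]>.03)&(W[...,2]<.075)
q=W[m]*1000
for a,b in((30,45),(45,55),(55,75)):
    s=q[(q[:,2]>a)&(q[:,2]<b)]
    if len(s)>10: print(a,b,len(s),s.mean(0).round(1),s.min(0).round(1),s.max(0).round(1))
# spoon in last free top view
im,d,K,E=shot('top');W=cloud(d,K,E)
hs=cv2.cvtColor(im,cv2.COLOR_RGB2HSV)
m=(hs[...,2]>90)&(abs(W[...,0]-.545)<.085)&(abs(W[...,1]-.433)<.04)&(W[...,2]<.02)
v,u=np.nonzero(m);P=(ray(np.c_[u,v],K,E,.004)[:,:2]*1000).astype(np.float32);r=cv2.minAreaRect(P);print(len(P),r)
go(540,434,200,15-90); go(540,434,200,15+90)
E
```

```text
t: 30.43
tool_pos: [0.505, -0.236, 0.0204]
tool_rot: [2.133, 2.306, -0.0]
contact_force: [0.4, -0.2, -0.9]
opening: 0.0539
grip_force: 32.2
t: 30.93
tool_pos: [0.5052, -0.2361, 0.0204]
tool_rot: [2.133, 2.306, 0.0]
contact_force: [0.0, -0.5, -0.3]
opening: 0.0748
grip_force: 0.0
t: 31.77
tool_pos: [0.5047, -0.2357, 0.2293]
tool_rot: [-2.132, -2.305, 0.0]
contact_force: [0.1, -0.3, -0.5]
opening: 0.0749
grip_force: 0.0
30 45 293 [ 501.6 -225.    40.9] [ 476.4 -271.    32.4] [ 532.1 -201.2   45. ]
45 55 693 [ 504.8 -233.    50.5] [ 478.6 -265.7   45. ] [ 530.2 -206.1   55. ]
55 75 864 [ 504.8 -234.7   59.2] [ 486.  -256.9   55. ] [ 524.1 -214.9   64.3]
294 ((542.131103515625, 435.43853759765625), (136.6676788330078, 31.42714500427246), 7.56882381439209)
alt roll -1.754608490433014
t 31.87 p [ 504.1 -235.4  227.9] yaw 4.5 q6 -0.65 tilt 0.2| roll 1.387 then tx,ty,tz [ 208.  -637.3   29.2]
alt roll -1.7546084904330141
t 31.87 p [ 504.1 -235.4  227.9] yaw 4.5 q6 -0.65 tilt 0.2| roll 1.387 then tx,ty,tz [ 208.  -637.3   29.2]
```

Lemon is in the small bay, its top at 64 mm. On to the spoon.

```bash
python3 -m handwheel '[{"tx":22,"ty":3,"tz":0,"roll":0},{"tx":32,"ty":4,"tz":0,"roll":0},{"tx":32,"ty":4,"tz":0,"roll":0},{"tx":32,"ty":4,"tz":0,"roll":0},{"tx":32,"ty":4,"tz":0,"roll":0},{"tx":32,"ty":4,"tz":0,"roll":0},{"tx":32,"ty":4,"tz":0,"roll":0},{"tx":32,"ty":4,"tz":0,"roll":0},{"tx":32,"ty":4,"tz":0,"roll":0},{"tx":32,"ty":4,"tz":0,"roll":0},{"tx":32,"ty":4,"tz":0,"roll":0},{"tx":32,"ty":4,"tz":0,"roll":0}]'
python3 -m handwheel '[{"tx":32,"ty":4,"tz":0,"roll":0},{"tx":32,"ty":4,"tz":0,"roll":0},{"tx":32,"ty":4,"tz":0,"roll":0},{"tx":32,"ty":4,"tz":0,"roll":0},{"tx":32,"ty":5,"tz":0,"roll":0},{"tx":32,"ty":5,"tz":0,"roll":0},{"tx":32,"ty":5,"tz":0,"roll":0},{"tx":32,"ty":5,"tz":0,"roll":0},{"tx":22,"ty":5,"tz":20,"roll":0},{"tx":12,"ty":4,"tz":20,"roll":0}]'
python3 -m handwheel '[{"tx":0,"ty":0,"tz":10,"roll":0.125},{"tx":0,"ty":0,"tz":10,"roll":0.125},{"tx":0,"ty":0,"tz":10,"roll":0.125},{"tx":0,"ty":0,"tz":0,"roll":0.125},{"tx":0,"ty":0,"tz":0,"roll":0.125},{"tx":0,"ty":0,"tz":0,"roll":0.125},{"tx":0,"ty":0,"tz":0,"roll":0.125},{"tx":0,"ty":0,"tz":0,"roll":0.125},{"tx":0,"ty":0,"tz":0,"roll":0.125},{"tx":0,"ty":0,"tz":0,"roll":0.125},{"tx":0,"ty":0,"tz":0,"roll":0.125},{"tx":0,"ty":0,"tz":0,"roll":0.125}]'
python3 -m handwheel '[{"tx":0,"ty":0,"tz":0,"roll":0},{"tx":0,"ty":0,"tz":0,"roll":0}]'
cat > sp.py <<'E'
from h import *
im,d,K,E=shot('wrist'); save('sp.png',im,1.2); W=cloud(d,K,E)
g=im.astype(int).min(2)
m=(g>110)&(abs(W[...,0]-.545)<.09)&(abs(W[...,1]-.435)<.045)&(W[...,2]<.03)
k,l,st,c=cv2.connectedComponentsWithStats(m.astype(np.uint8)); i=1+st[1:,4].argmax(); v,u=np.nonzero(l==i)
print(st[1:].tolist())
P=(ray(np.c_[u,v],K,E,.005)[:,:2]*1000); w,V=np.linalg.eigh(np.cov(P.T)); a=V[:,1]*np.sign(V[0,1]); n=np.array([-a[1],a[0]]); c0=P.mean(0)
s=(P-c0)@a; t=(P-c0)@n; Z=W[l==i][:,2]*1000
print('axis',np.degrees(np.arctan2(a[1],a[0])),'c',c0)
for lo in range(-90,90,10):
    b=(s>lo)&(s<=lo+10)
    if b.sum()>3: print(lo,b.sum(),'mid',((t[b].max()+t[b].min())/2).round(1),'w',np.ptp(t[b]).round(1),'z',np.percentile(Z[b],[10,50,95]).round(1),'xy',(c0+a*(lo+5)+n*(t[b].max()+t[b].min())/2).round(1))
fl=(g<60)&(np.hypot(W[...,0]-.545,W[...,1]-.435)<.06);print('floor',np.nanmedian(W[fl][:,2]))
go(545,435,60,np.degrees(np.arctan2(a[1],a[0]))-90)
E
python3 sp.py
```

```text
t: 32.87
tool_pos: [0.5217, 0.142, 0.2282]
tool_rot: [-2.132, -2.305, 0.004]
contact_force: [0.3, 0.3, 0.1]
opening: 0.075
grip_force: 0.0
t: 33.7
tool_pos: [0.5447, 0.4361, 0.1893]
tool_rot: [-2.13, -2.309, -0.002]
contact_force: [-0.0, -0.2, -0.3]
opening: 0.0748
grip_force: 0.0
t: 34.7
tool_pos: [0.5441, 0.4325, 0.1576]
tool_rot: [3.132, 0.224, -0.006]
contact_force: [-0.2, 0.0, 0.0]
opening: 0.0752
grip_force: 0.0
t: 34.87
tool_pos: [0.5443, 0.4326, 0.1583]
tool_rot: [3.131, 0.238, -0.004]
contact_force: [0.6, 0.0, -1.4]
opening: 0.0749
grip_force: 0.0
[[243, 123, 27, 114, 1549], [247, 203, 1, 1, 1], [266, 216, 7, 6, 27], [274, 223, 1, 1, 1], [280, 226, 2, 2, 2]]
axis 10.577087609695994 c [555.44287454 436.80776441]
-80 71 mid -0.2 w 11.9 z [-1.3  1.4  3. ] xy [481.7 422.9]
-70 88 mid -0.4 w 11.9 z [-0.6  2.9  4.2] xy [491.6 424.5]
-60 87 mid -0.7 w 11.8 z [-1.2  4.6  6.2] xy [501.5 426. ]
-50 99 mid 2.3 w 15.9 z [-1.3  5.4  7.1] xy [510.8 430.8]
-40 80 mid 2.6 w 15.0 z [-1.1  7.3  8.5] xy [520.6 433. ]
-30 64 mid -0.0 w 8.2 z [-1.1  8.4  9.5] xy [530.9 432.2]
-20 65 mid -0.3 w 7.9 z [-1.2  9.2 10.2] xy [540.7 433.8]
-10 63 mid -0.2 w 6.9 z [-1.4  9.  10.7] xy [550.6 435.7]
0 81 mid -0.1 w 12.0 z [-1.2  7.5  9.7] xy [560.4 437.6]
10 184 mid 0.0 w 26.0 z [-0.8  3.9  6.3] xy [570.2 439.6]
20 246 mid -0.2 w 28.1 z [-0.1  1.9  5.2] xy [580.1 441.2]
30 236 mid 0.1 w 26.9 z [-0.1  2.3  5.5] xy [589.8 443.4]
40 178 mid 0.4 w 23.4 z [-0.1  4.6  7. ] xy [599.6 445.4]
50 7 mid -0.0 w 6.3 z [-2.3 -1.5 -0.9] xy [609.5 446.9]
floor 0.2413498332040806
t 34.92 p [544.5 432.7 158.7] yaw -81.3 q6 1.98 tilt 0.1| roll -0.033 then tx,ty,tz [ 1.2 -2.2 98.7]
```

Spoon: axis 10.6°, neck 7 mm wide, topping at about 9.5 mm and arched off the worktop. I'll grip it at (545.5, 435).

```bash
python3 -m handwheel '[{"tx":1,"ty":-2,"tz":20,"roll":-0.033},{"tx":0,"ty":0,"tz":35,"roll":0},{"tx":0,"ty":0,"tz":35,"roll":0},{"tx":0,"ty":0,"tz":30,"roll":0},{"tx":0,"ty":0,"tz":15,"roll":0},{"tx":0,"ty":0,"tz":5,"roll":0},{"tx":0,"ty":0,"tz":0,"roll":0},{"tx":0,"ty":0,"tz":0,"roll":0},{"tx":0,"ty":0,"tz":0,"roll":0}]' 40
python3 -c "
from h import *
go(545.5,434.8,4.5,-79.4)"
```

```text
t: 35.67
tool_pos: [0.5476, 0.4364, 0.0234]
tool_rot: [-3.126, -0.286, -0.007]
contact_force: [0.4, 0.5, 0.7]
opening: 0.0402
grip_force: 0.0
t 35.67 p [547.6 436.4  23.4] yaw -79.6 q6 1.96 tilt 0.3| roll -0.003 then tx,ty,tz [-2.4  1.2 18.9]
```

```bash
python3 -m handwheel '[{"tx":-1,"ty":0.5,"tz":8,"roll":0},{"tx":-1,"ty":0.5,"tz":5,"roll":0},{"tx":0,"ty":0,"tz":3,"roll":0},{"tx":0,"ty":0,"tz":1,"roll":0},{"tx":0,"ty":0,"tz":0,"roll":0},{"tx":0,"ty":0,"tz":0,"roll":0},{"tx":0,"ty":0,"tz":0,"roll":0}]'
python3 -m handwheel '[{"tx":0,"ty":0,"tz":0,"roll":0},{"tx":0,"ty":0,"tz":0,"roll":0},{"tx":0,"ty":0,"tz":0,"roll":0},{"tx":0,"ty":0,"tz":0,"roll":0},{"tx":0,"ty":0,"tz":0,"roll":0},{"tx":0,"ty":0,"tz":0,"roll":0},{"tx":0,"ty":0,"tz":0,"roll":0}]' 0 25
python3 -c "
from h import *
go(545.5,434.8,4.5,-79.4)"
```

```text
t: 36.25
tool_pos: [0.5442, 0.434, 0.0035]
tool_rot: [-3.128, -0.285, -0.001]
contact_force: [-0.5, 1.0, 0.2]
opening: 0.0404
grip_force: 0.0
t: 36.83
tool_pos: [0.5443, 0.4341, 0.0037]
tool_rot: [-3.128, -0.285, -0.001]
contact_force: [0.6, -0.2, 3.0]
opening: 0.019
grip_force: 24.5
t 36.83 p [544.3 434.1   3.7] yaw -79.6 q6 1.96 tilt 0.0| roll -0.003 then tx,ty,tz [ 1.3 -0.5 -0.8]
```

```bash
python3 -m handwheel '[{"tx":0,"ty":0,"tz":0,"roll":0},{"tx":0,"ty":0,"tz":0,"roll":0},{"tx":0,"ty":0,"tz":0,"roll":0}]'
python3 - <<'E'
from h import *
im,d,K,E=shot('wrist'); save('w11.png',im[60:300,120:400],2.1)
E
```

```text
t: 37.08
tool_pos: [0.5442, 0.4341, 0.0037]
tool_rot: [-3.128, -0.285, -0.001]
contact_force: [-0.3, 1.2, 2.6]
opening: 0.0195
grip_force: 24.5
```

View pics/w11.png

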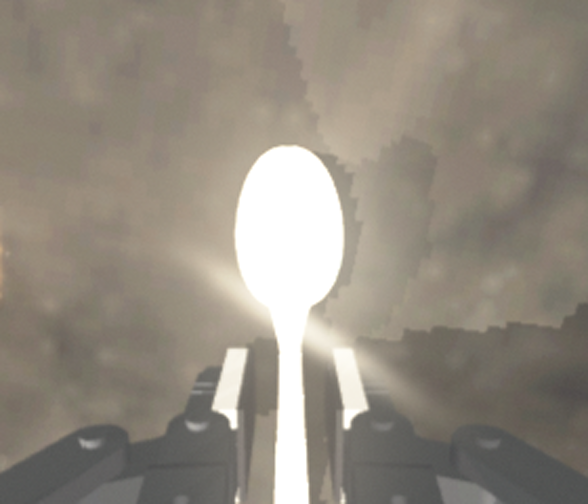

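This last picture shows the neck (290,370) clear of both finger tips (240,390) and (345,390). The fingers have jammed on the worktop as they swing forward, so I raise a few millimetres and let them close.

```bash
python3 -m handwheel '[{"tx":0,"ty":0,"tz":-1.5,"roll":0},{"tx":0,"ty":0,"tz":0,"roll":0},{"tx":0,"ty":0,"tz":0,"roll":0},{"tx":0,"ty":0,"tz":0,"roll":0}]' 0 25
python3 -m handwheel '[{"tx":0,"ty":0,"tz":-1.5,"roll":0},{"tx":0,"ty":0,"tz":0,"roll":0},{"tx":0,"ty":0,"tz":0,"roll":0},{"tx":0,"ty":0,"tz":0,"roll":0}]'
```

```text
t: 37.47
tool_pos: [0.5434, 0.4336, 0.0041]
tool_rot: [3.128, 0.285, -0.002]
contact_force: [0.0, 0.0, -1.1]
opening: 0.0189
grip_force: 24.3
t: 37.8
tool_pos: [0.544, 0.4339, 0.0063]
tool_rot: [3.129, 0.285, -0.0]
contact_force: [-1.2, -0.1, -0.5]
opening: 0.0188
grip_force: 24.3
```

The upward force is gone, yet the opening holds at 19 mm with 24 N, so the spoon itself may be in the grip. A trial lift will tell.

```bash
python3 -m handwheel '[{"tx":0,"ty":0,"tz":-5,"roll":0},{"tx":0,"ty":0,"tz":-15,"roll":0},{"tx":0,"ty":0,"tz":-20,"roll":0},{"tx":0,"ty":0,"tz":-15,"roll":0},{"tx":0,"ty":0,"tz":0,"roll":0},{"tx":0,"ty":0,"tz":0,"roll":0},{"tx":0,"ty":0,"tz":0,"roll":0}]'
cat > held.py <<'E'
from h import *
im,d,K,E=shot('wrist'); W=cloud(d,K,E); o=ctrl.get_obs();t=o['tool_pos']
M=R.from_rotvec(o['tool_rot']).as_matrix(); L=(W-t)@M*1000
g=im.astype(int).min(2)
m=(g>110)&(abs(L[...,0])<110)&(abs(L[...,1])<18)&(L[...,2]>-25)&(L[...,2]<40)
for lo in range(-60,100,10):
    b=m&(L[...,0]>lo)&(L[...,0]<=lo+10); q=L[b]
    if len(q)>8: print(lo,len(q),'y',np.percentile(q[:,1],[2,50,98]).round(1),'z',np.percentile(q[:,2],[5,50,95]).round(1))
print(o['opening'],o['grip_force'],t)
E
python3 held.py
```

```text
t: 38.38
tool_pos: [0.5438, 0.4338, 0.0612]
tool_rot: [3.129, 0.285, -0.0]
contact_force: [-0.2, 0.1, -0.1]
opening: 0.0189
grip_force: 24.3
-60 21 y [-5.3 -1.5  3.2] z [-1.6 -0.8 -0.4]
-50 194 y [-5.8 -1.5  3.4] z [-3.  -1.9 -1. ]
-40 205 y [-5.6 -1.5  2.7] z [-4.3 -3.3 -2.3]
-30 181 y [-5.  -1.4  2.6] z [-5.6 -4.6 -3.5]
-20 198 y [-4.9 -1.4  2. ] z [-6.7 -5.7 -4.7]
-10 181 y [-4.8 -1.4  1.4] z [-7.4 -6.6 -5.4]
0 198 y [-4.2 -1.4 17. ] z [-9.2 -6.9 -5.9]
10 565 y [-17.3  -1.4  14. ] z [-23.8  -8.5  -4.7]
20 572 y [-11.6  -1.9   7.7] z [-4.4 -2.   0.5]
30 887 y [-14.1  -1.9  10.2] z [-2.4  0.6  2.8]
40 893 y [-14.3  -1.9  10.1] z [-2.5  0.8  2.9]
50 716 y [-12.2  -1.9   8.3] z [-3.5 -1.3  1. ]
60 93 y [-7.4 -1.9  3.2] z [-4.9 -3.5 -2.7]
0.018757852715585763 24.2917105203378 [0.54330238 0.43344559 0.060271  ]
```

The spoon is held level, with bowl and handle between tool x -62 and +66 mm. I carry it to the long bay, aiming a little away from the tea box so the gripper body clears it.

```bash
python3 -m handwheel '[{"tx":0,"ty":0,"tz":-15,"roll":-0.122},{"tx":0,"ty":0,"tz":-20,"roll":-0.122},{"tx":0,"ty":0,"tz":-20,"roll":-0.122},{"tx":0,"ty":0,"tz":-20,"roll":-0.122},{"tx":0,"ty":0,"tz":-20,"roll":-0.122},{"tx":0,"ty":0,"tz":-20,"roll":-0.122},{"tx":0,"ty":0,"tz":-20,"roll":-0.122},{"tx":0,"ty":0,"tz":-20,"roll":-0.122},{"tx":0,"ty":0,"tz":-15,"roll":-0.122},{"tx":0,"ty":0,"tz":0,"roll":-0.122},{"tx":0,"ty":0,"tz":0,"roll":-0.122},{"tx":0,"ty":0,"tz":0,"roll":-0.126}]'
python3 -m handwheel '[{"tx":-15,"ty":-4,"tz":0,"roll":0},{"tx":-25,"ty":-7,"tz":0,"roll":0},{"tx":-31,"ty":-9,"tz":0,"roll":0},{"tx":-31,"ty":-9,"tz":0,"roll":0},{"tx":-31,"ty":-9,"tz":0,"roll":0},{"tx":-31,"ty":-9,"tz":0,"roll":0},{"tx":-31,"ty":-9,"tz":0,"roll":0},{"tx":-31,"ty":-9,"tz":0,"roll":0},{"tx":-31,"ty":-9,"tz":0,"roll":0},{"tx":-31,"ty":-9,"tz":0,"roll":0},{"tx":-31,"ty":-9,"tz":0,"roll":0},{"tx":-31,"ty":-9,"tz":0,"roll":0}]'
python3 -m handwheel '[{"tx":-31,"ty":-9,"tz":0,"roll":0},{"tx":-31,"ty":-9,"tz":0,"roll":0},{"tx":-31,"ty":-9,"tz":0,"roll":0},{"tx":-31,"ty":-9,"tz":0,"roll":0},{"tx":-31,"ty":-9,"tz":0,"roll":0},{"tx":-31,"ty":-9,"tz":0,"roll":0},{"tx":-31,"ty":-9,"tz":0,"roll":0},{"tx":-28,"ty":-9,"tz":0,"roll":0},{"tx":-20,"ty":-6,"tz":0,"roll":0},{"tx":-8,"ty":-2,"tz":0,"roll":0},{"tx":0,"ty":0,"tz":0,"roll":0},{"tx":0,"ty":0,"tz":0,"roll":0}]'
python3 held.py | awk 'NR%3==1'; python3 - <<'E'
from h import *
z=np.load('last_wrist.npz');W=cloud(z['d'],z['K'],z['E']);fixtures(W,z['im'],z['K'],z['E'])
go(410.5,-196.8,11,4.5)
E
```

```text
t: 39.43
tool_pos: [0.5436, 0.4337, 0.23]
tool_rot: [-2.126, -2.313, 0.003]
contact_force: [-0.5, -0.5, 0.1]
opening: 0.0185
grip_force: 24.3
t: 40.43
tool_pos: [0.4693, 0.0758, 0.2298]
tool_rot: [-2.132, -2.305, 0.003]
contact_force: [0.5, -0.6, -0.9]
opening: 0.0188
grip_force: 24.3
t: 41.43
tool_pos: [0.4119, -0.2008, 0.2304]
tool_rot: [-2.132, -2.304, -0.001]
contact_force: [0.2, 0.3, -0.1]
opening: 0.0189
grip_force: 24.3
-50 192 y [-4.9 -0.4  4.3] z [-2.  -0.7  0.5]
-20 192 y [-4.  -0.6  2.8] z [-5.5 -4.5 -3.5]
10 527 y [-16.2  -0.5  15. ] z [-23.4  -7.7  -3.6]
40 896 y [-13.5  -1.   11.1] z [-1.4  1.9  4.2]
0.018837447952846097 24.330631242482923 [ 0.41206734 -0.20036335  0.2306327 ]
carrier no
tray 3489 [ 457.1 -173.2] [179.4 257.6] 4.5 z 0.0176
t 41.48 p [ 412.1 -200.4  230.6] yaw 4.5 q6 -0.69 tilt 0.1| roll 0.000 then tx,ty,tz [  3.4  -1.1 219.6]
```

```bash
python3 -m handwheel '[{"tx":3,"ty":-1,"tz":20,"roll":0},{"tx":0,"ty":0,"tz":35,"roll":0},{"tx":0,"ty":0,"tz":35,"roll":0},{"tx":0,"ty":0,"tz":35,"roll":0},{"tx":0,"ty":0,"tz":30,"roll":0},{"tx":0,"ty":0,"tz":25,"roll":0},{"tx":0,"ty":0,"tz":15,"roll":0},{"tx":0,"ty":0,"tz":8,"roll":0},{"tx":0,"ty":0,"tz":4,"roll":0},{"tx":0,"ty":0,"tz":0,"roll":0},{"tx":0,"ty":0,"tz":0,"roll":0},{"tx":0,"ty":0,"tz":0,"roll":0}]'
```

```text
t: 42.48
tool_pos: [0.4121, -0.1989, 0.0259]
tool_rot: [2.131, 2.305, 0.001]
contact_force: [-0.0, 0.1, -0.1]
opening: 0.0189
grip_force: 24.3
```

```bash
python3 -m handwheel '[{"tx":0,"ty":-1,"tz":6,"roll":0},{"tx":0,"ty":0,"tz":5,"roll":0},{"tx":0,"ty":0,"tz":2,"roll":0},{"tx":0,"ty":0,"tz":1,"roll":0},{"tx":0,"ty":0,"tz":0,"roll":0},{"tx":0,"ty":0,"tz":0,"roll":0},{"tx":0,"ty":0,"tz":0,"roll":0}]'
```

```text
t: 43.07
tool_pos: [0.4099, -0.1985, 0.0104]
tool_rot: [2.133, 2.306, 0.0]
contact_force: [0.1, -0.9, 0.2]
opening: 0.019
grip_force: 24.3
```

```bash
python3 -m handwheel '[{"tx":0,"ty":0,"tz":0,"roll":0},{"tx":0,"ty":0,"tz":0,"roll":0},{"tx":0,"ty":0,"tz":0,"roll":0},{"tx":0,"ty":0,"tz":0,"roll":0},{"tx":0,"ty":0,"tz":0,"roll":0}]' 31
python3 -m handwheel '[{"tx":0,"ty":0,"tz":-8,"roll":0},{"tx":0,"ty":0,"tz":-20,"roll":0},{"tx":0,"ty":0,"tz":-35,"roll":0},{"tx":0,"ty":0,"tz":-35,"roll":0},{"tx":0,"ty":0,"tz":-35,"roll":0},{"tx":0,"ty":0,"tz":-35,"roll":0},{"tx":0,"ty":0,"tz":-35,"roll":0},{"tx":0,"ty":0,"tz":-20,"roll":0},{"tx":0,"ty":0,"tz":0,"roll":0},{"tx":0,"ty":0,"tz":0,"roll":0},{"tx":0,"ty":0,"tz":0,"roll":0}]'
cat > fin.py <<'E'
from h import *
im,d,K,E=shot('wrist'); W=cloud(d,K,E)
c=np.array([457.8,-166]);a=np.radians(4.5);Rm=np.array([[np.cos(a),np.sin(a)],[-np.sin(a),np.cos(a)]])
L=(W[...,:2]*1000-c)@Rm.T; Z=W[...,2]*1000
m=(L[...,0]>-84)&(L[...,0]<-8)&(abs(L[...,1])<114)&(Z<40)&(im.astype(int).min(2)>150)
q=L[m];print('spoon',len(q),cv2.minAreaRect(q.astype(np.float32)),'z',np.percentile(Z[m],[5,50,95]).round(1))
for n,x,y,zl in(('tea',42,46,80),('lemon',42,-73,45)):
    m=(abs(L[...,0]-x)<50)&(abs(L[...,1]-y)<(75 if n=='tea' else 48))&(Z>zl)&(Z<100);print(n,m.sum(),L[m].mean(0).round(1),np.percentile(Z[m],[5,95]).round(1))
im,d,K,E=shot('top'); W=cloud(d,K,E)*1
for n,x,y,r in(('mill',.501,.147,.03),('jar',.479,.060,.027),('dark',.6276,-.23,.03),('garlic',.6605,-.093,.03),('purple',.3576,.2252,.03)):
    m=(np.hypot(W[...,0]-x,W[...,1]-y)<r+.01); z=W[...,2][m]; t=np.percentile(z,98); s=m&(W[...,2]>t-.02); print(n,t.round(4),(W[s].mean(0)*1000).round(1))
print(ctrl.get_obs()['t'])
E
python3 fin.py
```

```text
t: 43.48
tool_pos: [0.4099, -0.1985, 0.0104]
tool_rot: [2.133, 2.306, 0.0]
contact_force: [-0.6, 0.1, -0.4]
opening: 0.0309
grip_force: 0.0
t: 44.4
tool_pos: [0.4094, -0.1981, 0.2326]
tool_rot: [-2.132, -2.306, 0.0]
contact_force: [-0.4, -0.3, -0.3]
opening: 0.0311
grip_force: 0.0
spoon 6423 ((-46.12234115600586, -2.9471282958984375), (75.03856658935547, 219.73944091796875), 0.010065591894090176) z [ 4.2  5.6 11.2]
tea 8324 [37.3 50.5] [88.5 92.5]
lemon 1381 [ 38.5 -70.2] [46.6 62.3]
mill 0.1746 [500.  145.5 162.3]
jar 0.1189 [478.5  57.9 114. ]
dark 0.1083 [ 627.4 -229.7  103.9]
garlic 0.047 [660.4 -92.   37. ]
purple 0.1128 [357.5 224.6 107.5]
44.5
```

```bash
python3 - <<'E'
from h import *
z=np.load('last_wrist.npz');im,d,K,E=z['im'],z['d'],z['K'],z['E'];W=cloud(d,K,E)
c=np.array([457.8,-166]);a=np.radians(4.5);Rm=np.array([[np.cos(a),np.sin(a)],[-np.sin(a),np.cos(a)]])
L=(W[...,:2]*1000-c)@Rm.T; Z=W[...,2]*1000
m=(L[...,0]>-82)&(L[...,0]<-10)&(abs(L[...,1])<112)&(Z<45)&((Z>8.5)|(im.astype(int).min(2)>235))
m=cv2.morphologyEx(m.astype(np.uint8),cv2.MORPH_OPEN,np.ones((3,3)))
k,l,st,_=cv2.connectedComponentsWithStats(m)
for i in range(1,k):
    if st[i,4]>60: print(st[i,4],cv2.minAreaRect(L[l==i].astype(np.float32)),np.percentile(Z[l==i],[5,50,98]).round(1))
E
```

```text
99 ((-49.37639236450195, 28.45816421508789), (11.946495056152344, 21.298587799072266), 73.00811004638672) [ 9.1 11.  13.2]
455 ((-51.83457946777344, -32.08774185180664), (100.12158203125, 25.113706588745117), 89.96368408203125) [ 9.1 12.  16.2]
```

The spoon lies lengthwise and flat in the long bay, its top at 16 mm (6 + 10). Everything is in place, so I hand in.

```bash
python3 -c "
from station import ctrl
print(ctrl.finish_job())"
```

```text
the job is handed in; nothing more can be done
None
```

I placed all five items in the order asked and handed the job in at about 45 s: mill and white-capped jar in the carrier wells; tea box, lemon and teaspoon in the tray bays. The dark-capped jar and the garlic were not touched, and the last camera measurements agreed; the judge's verdict was not shown.

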